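# Load the label roll and close the edge guide on it

## Robot

A 6-joint arm with a two-finger parallel gripper is mounted at the origin on the work surface. World frame = base frame: x ahead of the robot, y to its left, z up, the work surface at z = 0. Lengths are in m, angles in rad, forces in N, time in s.
With the tool pointing down it reaches from about 0.35 to 0.975 m from the base axis. Payload 4.9 kg.
Tool frame: the origin (TCP) lies midway between the tips of the shut fingers; the grasp point (between the pads) lies 19 mm behind it; z points along the fingers, y is the direction in which the jaws open and shut (so a half turn about z gives the same grasp; the last joint's range is limited). The gripper opens to 85 mm and grips with 20 to 120 N. Pads are 22 mm wide; open, the fingers measure 114 mm over their backs; the gripper's body (76 mm by 85 mm) begins 54 mm behind the grasp point. The pads swing forward as they close: fully open they stand 13 mm farther back than shut.
Start: joints at [1.093, 0.053, 1.613, -0, 1.476, -0.119], TCP at [0.219, 0.585, 0.231] pointing down, gripper open.
Joint ranges: [-3.01, 3.01], [-1.01, 2.22], [0.06, 2.58], [-1.02, 4.17], [0.09, 2.62], [-3.14, 3.14]. Speed limits (rad/s): [2.57, 2.57, 3.14, 3.14, 3.14, 3.14].

## Interface

Orientations are given as a unit quaternion [w, x, y, z].
In Python, from plant import manip gives the robot as it stands. The module is installed in compiled form; this text tells all that it offers.
- The arm moves only by the tool move_arm, never from a script. Its argument "rows" is a list of rows, each an object of numbers: "tx", "ty", "tz": the shift along the tool's x, y, z in m; "ax", "ay", "az": the turn, a rotation vector about the tool's x, y, z in degrees; "jaw": the closure in counts, from 0 (fully open) to 255 (shut). In form: [{"tx": .., "ty": .., "tz": .., "ax": .., "ay": .., "az": .., "jaw": ..}, ...]. A call has 1 to 12 rows; each row shifts and turns the pose as measured when the row begins, along the tool's axes as they then stand; what a row does not reach is not made up. A row lasts 1/10 s, in which the tool goes at most 50 mm and 8.59 degrees, less where a joint would pass 70% of its speed; a pose out of reach is approached as far as the arm can. A call with a gripper value outside its range is refused whole. The fingers move at their own pace and stop on an object; the grip force is fixed at half the most. Time passes only in rows, so rows that do not move let the fingers close. It gives the time, the measured TCP pose, the force and the opening at its end, in the units of the state.
- manip.state(): the state, without advancing time (a new reading comes with each control period).
- manip.grab_frame(name): name is "scene" or "top" or "wrist"; returns a dict with "color" (384x512x3 uint8, red, green, blue), "intrinsics" (3x3 intrinsics, pixels), "dist_coeffs" ([k1, k2, p1, p2, k3] as OpenCV has them; the pictures are not rectified), "R" (3x3) and "t" (3): a world point X has camera coordinates R X + t. Camera axes: x right, y down, z forward; pixel columns grow to the right and rows downward; lengths in m; the calibration is good to about 2 mm. A picture is of the moment at which its call begins. There is no depth.
- manip.job_done(): hands the job in, once; it reports no verdict.
The state is a dict: "time": time; "joint_pos": joint angles; "joint_vel": joint speeds; "joint_efforts": joint torques, N m; "tool_pos": TCP position; "tool_rot": TCP orientation; "contact_force": force on the tool from outside, world axes, zero at the start; "ft_torque": the same for the moment, N m; "gripper_width": opening from 0.0 (shut) to 1.0 (fully open).
Only numpy, scipy, OpenCV 4.12 (cv2) and the standard library are available. Lean on these libraries where they do the work, as an engineer would, in place of code of your own. Each camera call takes 0.05 s, during which the arm holds its last target.

## Task

Load the wide label roll from the wooden rack into the roll holder behind the label printer: open the sliding edge guide, lay the roll on the two rollers between the guides, then slide the guide up until you feel the roll nipped between both guides, pressing about as hard as a fingertip (2 to 10 N), and let go with the guide up against the roll. Keep the guide square on its beam, and leave the narrow roll and the other things on the counter where they are.

Things in the scene. Friction and masses are not known exactly. Their poses are not given: they have to be found in the camera images.
- holder: Label printer (180 x 100 mm, 85 mm high, on the robot's side, near wall at x = -87 mm) and the roll holder behind it (base plate 6 mm thick), one fixed unit. Origin on the counter under the loaded roll's middle; x points away from the printer, y along the rollers from the fixed guide to the open end, z up. An aluminium beam 24 mm high runs along y at x = 68 mm.
- holder_seat (a point): Where the wide roll's middle ends up, within 1.5 mm: at x = 0, y = 0 of the holder, 48 mm above the counter; axes as the holder's. The roll lies here on two steel rollers (10 mm diameter, axes along y at x = -18 and +18 mm, 18 mm high, from y = -46 to +119 mm), touching the fixed guide.
- fixed_guide: The fixed grey plastic guide plate of the holder (66 mm wide, from 26 to 76 mm high, 5 mm thick), square to the rollers. Its face towards the sliding guide is at y = -28.5 mm in the holder's frame. Origin and axes are those of the holder.
- edge_guide: Sliding grey guide: face plate across the rollers (66 mm wide, 5 mm thick, 26 to 76 mm high), low arm, and a carriage on the beam (top 36 mm high) with an upright grip tab. It slides with about 2.5 N friction and stays where left. Loads away from the beam (the roll's pressure) tilt it, 4 N m per rad; it springs back. Origin on the counter under the beam in the plate's face plane.
- guide_tab (a point): Grip point on the sliding guide's tab, 58 mm above the counter: the tab is 10 mm thick along y, 26 mm wide along x, from 36 to 74 mm high, on the beam, 26 mm in y behind the guide's face and 68 mm in x beyond the rollers' middle. Can be pinched from above, fingers closing along the holder's y. Axes as the guide's (the holder's when square).
- guide_face (a point): Point on the sliding guide's face at the roll's axis (over the middle of the rollers, 48 mm above the counter). Axes as the guide's.
- guide_slide (a joint): Position of the sliding guide in m: the gap between the two guide faces is 0.030 plus this value. 0 to 0.065, growing as the guide opens towards +y of the holder. The guide starts closer than the wide roll needs.
- guide_tilt (a joint): Tilt of the sliding guide on its beam, rad about the vertical; 0 when square, limits +-0.12. Over 0.07 at any time it jams and spoils the job.
- rack: Low wooden rack, fixed, 110 x 220 mm, board 10 mm thick, with two battens 6 mm high along y at x = -23.5 and +23.5 mm between which the two label rolls lie one behind the other. Origin on the counter under its middle, y along the battens.
- wide_roll: The roll to load: white label roll on a cardboard core, nominally 57 mm wide (as cut, 55 to 58 mm), 60 mm in diameter, bore 25 mm, 0.1 to 0.2 kg; sliding on the rollers it drags with about 1 N. Origin at its middle, y along its axis, level, 40 mm above the counter on the rack. Which end of the rack it lies at varies. More than 10 N between the guides crushes its edges.
- narrow_roll: The other roll on the rack, to be left there: the same but only 38 mm wide. Origin at its middle, y along its axis.
- sweet_jar: Amber glass jar with yellow cap, 90 mm in diameter, 130 mm high, bystander; origin under its middle.
- spice_tin: Metal tin, 64 mm in diameter, 90 mm high, bystander; origin under its middle.
- brass_weight: Brass scale weight with a knob, 48 mm in diameter, 60 mm high, bystander; origin under its middle.
- small_weight: Smaller brass scale weight, 32 mm in diameter, 40 mm high, bystander; origin under its middle.
- calculator: Flat black desk calculator, 145 x 100 x 18 mm, bystander; origin under its middle.
- coin_bowl: Steel bowl, 110 mm in diameter, 35 mm high, bystander; origin under its middle.
Mind the look-alikes: they are no part of the job. What is shaped like the wide_roll but blue is not meant.

How it is judged:
On the way, in this order (a step that is already met when the one before it is completed fails the run):
1. the wide roll lies on both rollers between the guides, let go (x of wide_roll in the frame of holder between -0.004 and 0.004 m and y of wide_roll in the frame of holder between -0.004 and 0.042 m and z of wide_roll in the frame of holder below 0.051 m and angle between the y axis of wide_roll and the y axis of holder, either way round below 0.06 rad and contact force between the fingers and wide_roll below 0.1 N), for 0.2 s.
2. the guide is slid up, square, until the roll is nipped between the two guides with more than 2 N (contact force between each of edge_guide, fixed_guide and wide_roll above 2 N and value of joint guide_tilt between -0.05 and 0.05 rad), for 0.1 s.
At the end, for the whole second after the job is handed in: The wide roll lies at rest on the two rollers, level, within 4 mm of its seat and 0.04 rad of the rollers' direction, between the guides with no more than 1.5 mm of slack in all, and the sliding guide is square within 0.03 rad (distance between wide_roll and holder_seat below 0.004 m and angle between the y axis of wide_roll and the y axis of holder, either way round below 0.04 rad and value of joint guide_slide below 0.0275 m and value of joint guide_tilt between -0.03 and 0.03 rad and linear speed of wide_roll below 0.02 m/s and angle between wide_roll's own y axis and vertical above 1.5 rad); the robot touches nothing.
It fails at once if the roll is squeezed between the guides with more than 10 N (contact force between any of edge_guide, fixed_guide and wide_roll above 10 N).
It fails at once if the sliding guide is tilted by more than 0.07 rad on its beam (value of joint guide_tilt above 0.07 rad or value of joint guide_tilt below -0.07 rad).
It fails at once if the narrow roll is moved by more than 3 cm (distance of narrow_roll from where it was at the start of the episode above 0.03 m).
It fails at once if a bystander is moved by more than 3 cm (distance of any of sweet_jar, spice_tin, brass_weight, small_weight, calculator, coin_bowl from where it was at the start of the episode above 0.03 m).
It also fails if it takes over 72 s, if anything falls off the work surface, if the arm or the gripper's body presses on something with over 40 N, if the wrist force passes 120 N, or if a joint passes its speed limit or range.

## Working session

There is one attempt and no reset: what is moved stays moved. The work goes in short steps, Python scripts to look and compute and a tool call to move; the robot and the scene stay as the last step left them, time stands still between calls to the robot, and variables do not carry over. Pictures are saved under pics/ and viewed, and the job is handed in when it is done.

Besides the shell and the picture viewer there is one more tool, called after "Request:" by a JSON object that holds its "fn" and its "kwargs", one argument or row to a line. move_arm: Moves the arm, as the interface text tells. Its arguments: {"type":"object","properties":{"rows":{"type":"array"}},"required":["rows"]}

```bash
mkdir -p pics; ls; python3 - <<'E'
from plant import manip
import cv2,pickle
d={}
for n in("scene","top","wrist"):
    f=manip.grab_frame(n);d[n]=f
    cv2.imwrite(f"pics/a_{n}.png",f["color"][:,:,::-1]);print(n,f["intrinsics"].round(1).tolist(),f["dist_coeffs"],f["R"].round(3).tolist(),f["t"].round(3).tolist())
pickle.dump(d,open("a.pkl","wb"));print(manip.state())
E
```

```text
pics
scene [[407.2, 0.0, 253.2], [0.0, 407.2, 197.3], [0.0, 0.0, 1.0]] [0.01524974 0.         0.         0.         0.        ] [[0.382, 0.924, 0.018], [0.573, -0.221, -0.79], [-0.726, 0.312, -0.613]] [-0.236, -0.238, 1.451]
top [[353.2, 0.0, 253.8], [0.0, 353.2, 185.9], [0.0, 0.0, 1.0]] [-0.09729711  0.          0.          0.          0.        ] [[0.002, -1.0, 0.007], [-0.997, -0.003, -0.071], [0.071, -0.007, -0.997]] [0.042, 0.518, 1.134]
wrist [[284.1, 0.0, 251.1], [0.0, 284.1, 192.3], [0.0, 0.0, 1.0]] [0.00397488 0.         0.         0.         0.        ] [[0.352, 0.936, -0.002], [0.898, -0.337, 0.282], [0.263, -0.101, -0.959]] [-0.624, -0.036, 0.38]
{'time': 0.15, 'joint_pos': array([ 1.09301831e+00,  5.32422838e-02,  1.61395144e+00, -3.89936356e-05,
        1.47598781e+00, -1.18985675e-01]), 'joint_vel': array([-1.00422233e-03, -2.04779465e-03, -3.31562145e-03,  6.84664062e-04,
       -2.75201464e-04, -3.66512161e-05]), 'joint_efforts': array([ 4.08242149e-04, -3.94243777e+01, -3.70721698e+01, -1.61534035e-04,
        4.72776097e-03, -6.50107424e-06]), 'tool_pos': array([0.21924745, 0.58477778, 0.23033867]), 'tool_rot': array([-2.14994866e-04,  1.78433581e-01,  9.83951638e-01, -7.65043213e-04]), 'contact_force': array([ 0.17894396, -0.48736464, -0.50045276]), 'ft_torque': array([ 0.02400481, -0.02061117, -0.03551143]), 'gripper_width': 0.9963612985069512}
```

View pics/a_scene.png

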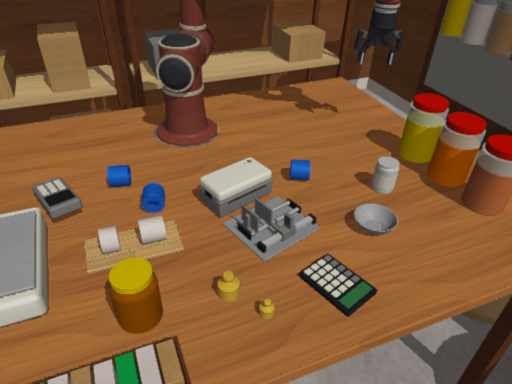

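View pics/a_top.png

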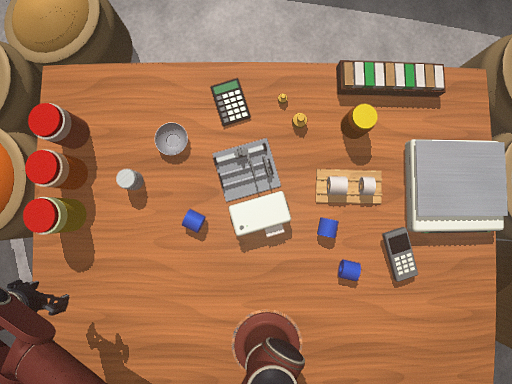

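View pics/a_wrist.png

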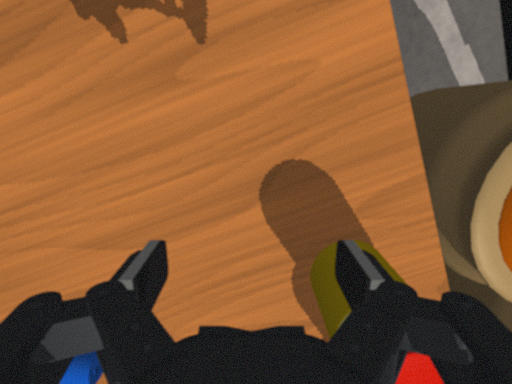

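The top view shows the holder at (248,170), the printer at (260,213) and the rack at (349,187). The two white rolls are at (338,186) and (367,186). I'll zoom in next.

```bash
cat > h.py <<'E'
import numpy as np,cv2,pickle
def ray(f,px):
    p=cv2.undistortPoints(np.array([[px]],float),f["intrinsics"],f["dist_coeffs"])[0,0]
    R=f["R"];c=-R.T@f["t"];d=R.T@np.array([p[0],p[1],1]);return c,d
def onz(f,px,z):
    c,d=ray(f,px);return c+d*(z-c[2])/d[2]
def proj(f,X):
    r,_=cv2.Rodrigues(f["R"]);return cv2.projectPoints(np.array(X,float).reshape(-1,3),r,f["t"],f["intrinsics"],f["dist_coeffs"])[0].reshape(-1,2)
def tri(f1,p1,f2,p2):
    c1,d1=ray(f1,p1);c2,d2=ray(f2,p2)
    s=np.linalg.lstsq(np.c_[d1,-d2],c2-c1,rcond=None)[0]
    a,b=c1+d1*s[0],c2+d2*s[1];return (a+b)/2,np.linalg.norm(a-b)
E
python3 - <<'E'
from h import *
d=pickle.load(open("a.pkl","rb"))
t=d["top"]["color"][:,:,::-1]; c=t[130:245,200:390]
cv2.imwrite("pics/b_top.png",cv2.resize(c,None,fx=4,fy=4,interpolation=cv2.INTER_CUBIC))
s=d["scene"]["color"][:,:,::-1]; c=s[150:260,190:330]
cv2.imwrite("pics/b_sc.png",cv2.resize(c,None,fx=5,fy=5,interpolation=cv2.INTER_CUBIC))
E
```

```text
(no output)
```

View pics/b_top.png

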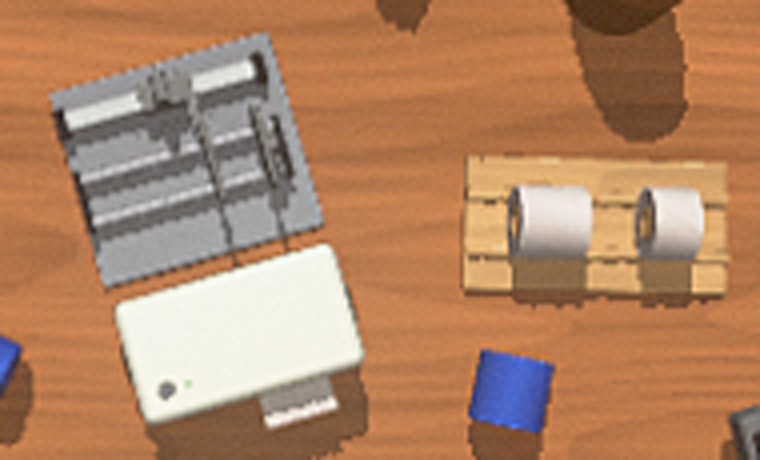

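View pics/b_sc.png

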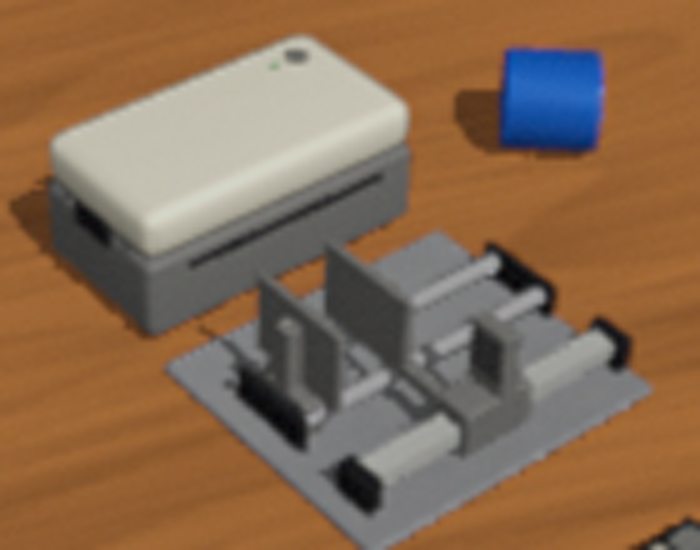

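The wide roll is the left one, at crop (550,220). The fixed guide is on the right side of the holder, and the sliding guide is next to it. Rough positions first.

```bash
python3 - <<'E'
from h import *
d=pickle.load(open("a.pkl","rb"));f=d["top"]
P=lambda x,y,z:onz(f,(200+(x-1.5)/4,130+(y-1.5)/4),z).round(4)
for n,a in dict(platec=[(52,97,.006),(268,35,.006),(325,222,.006),(107,287,.006)],prn=[(115,305,.085),(330,245,.085),(363,357,.085),(150,424,.085)],roller1=[(80,182,.02),(255,132,.02)],roller2=[(95,220,.02),(270,176,.02)],beam=[(65,120,.024),(265,65,.024)],wr=[(513,187,.04),(590,187,.04),(592,258,.04),(513,258,.04)],nr=[(642,187,.04),(703,187,.04)],rackc=[(467,157,.01),(728,162,.01),(725,298,.01),(463,293,.01)],bat=[(470,202,.016),(725,205,.016),(470,258,.016),(725,262,.016)]).items():
    print(n,[P(*p).tolist() for p in a])
E
```

```text
platec [[0.6249, 0.1801, 0.006], [0.6777, 0.0006, 0.006], [0.5214, -0.0464, 0.006], [0.4673, 0.1331, 0.006]]
prn [[0.4514, 0.1213, 0.085], [0.4979, -0.0436, 0.085], [0.4121, -0.0687, 0.085], [0.3608, 0.0941, 0.085]]
roller1 [[0.5526, 0.1548, 0.02], [0.5941, 0.0119, 0.02]]
roller2 [[0.5215, 0.1423, 0.02], [0.5579, -0.0003, 0.02]]
beam [[0.603, 0.1673, 0.024], [0.649, 0.0039, 0.024]]
wr [[0.5476, -0.1957, 0.04], [0.5479, -0.2587, 0.04], [0.4904, -0.2594, 0.04], [0.4903, -0.195, 0.04]]
nr [[0.5481, -0.3016, 0.04], [0.5483, -0.3523, 0.04]]
rackc [[0.5754, -0.1642, 0.01], [0.5725, -0.3851, 0.01], [0.4587, -0.3799, 0.01], [0.4629, -0.1597, 0.01]]
bat [[0.5375, -0.1651, 0.016], [0.5358, -0.3794, 0.016], [0.4914, -0.1646, 0.016], [0.4884, -0.3783, 0.016]]
```

```bash
python3 - <<'E'
from h import *
from scipy.spatial.transform import Rotation as Ro
from plant import manip
d=pickle.load(open("a.pkl","rb"));f=d["wrist"]; s=manip.state()
q=s['tool_rot'];T=Ro.from_quat(np.r_[q[1:],q[0]]).as_matrix()
c=-f["R"].T@f["t"]; print("cam in tool",T.T@(c-s['tool_pos']),"axes in tool\n",(f["R"]@T).round(3)); print(T.round(3))
E
cat > go.py <<'E'
# python3 go.py x y z jawangle_deg : prints remaining shift in tool axes
import sys,numpy as np
from plant import manip
from scipy.spatial.transform import Rotation as Ro
x,y,z,a=map(float,sys.argv[1:5]);s=manip.state()
q=s['tool_rot'];T=Ro.from_quat(np.r_[q[1:],q[0]]);a=np.radians(a)
best=None
for k in(0,np.pi):
    ty=np.array([np.cos(a+k),np.sin(a+k),0]);tz=np.array([0,0,-1.]);R=Ro.from_matrix(np.c_[np.cross(ty,tz),ty,tz])
    rv=np.degrees((T.inv()*R).as_rotvec())
    if best is None or np.linalg.norm(rv)<np.linalg.norm(best):best=rv
print("mm now",(T.inv().apply(np.array([x,y,z])-s['tool_pos'])*1000).round(1),"rotvec",best.round(2),"q6",s['joint_pos'][5].round(2),"t",round(s['time'],2),"pos",s['tool_pos'].round(4),"F",s['contact_force'].round(2),"w",round(s['gripper_width'],3))
dr=np.radians(best)/1
E
python3 go.py 0.60 0.07 0.30 106
```

```text
cam in tool [ 0.07174274  0.00018847 -0.14323247] axes in tool
 [[-0.001  1.     0.   ]
 [-0.959 -0.001 -0.282]
 [-0.282 -0.001  0.959]]
[[-0.936  0.351 -0.001]
 [ 0.351  0.936 -0.001]
 [ 0.    -0.002 -1.   ]]
mm now [-537.3 -348.4  -69.2] rotvec [ -0.08  -0.04 -36.56] q6 -0.12 t 0.15 pos [0.2192 0.5848 0.2303] F [ 0.18 -0.49 -0.5 ] w 0.996
```

```bash
python3 go.py 0.56 0.06 0.28 106
```

```text
mm now [-503.3 -371.8  -49.1] rotvec [ -0.08  -0.04 -36.56] q6 -0.12 t 0.15 pos [0.2192 0.5848 0.2303] F [ 0.18 -0.49 -0.5 ] w 0.996
```

Request:
{"fn": "move_arm", "kwargs": {
  "rows": [
    {"tx": -0.04,"ty": -0.028,"tz": -0.008},
    {"tx": -0.04,"ty": -0.028,"tz": -0.008},
    {"tx": -0.04,"ty": -0.028,"tz": -0.008},
    {"tx": -0.04,"ty": -0.028,"tz": -0.008},
    {"tx": -0.04,"ty": -0.028,"tz": -0.006},
    {"tx": -0.04,"ty": -0.028,"tz": -0.006},
    {"tx": -0.04,"ty": -0.028,"tz": -0.004},
    {"tx": -0.04,"ty": -0.028},
    {"tx": -0.04,"ty": -0.028},
    {"tx": -0.04,"ty": -0.028},
    {"tx": -0.04,"ty": -0.028},
    {"tx": -0.04,"ty": -0.028}
  ]
}}

```text
schema error: expected keys tx, ty, tz, ax, ay, az, jaw
```

```bash
python3 go.py 0.56 0.06 0.28 106
```

```text
mm now [-503.3 -371.8  -49.1] rotvec [ -0.08  -0.04 -36.56] q6 -0.12 t 0.15 pos [0.2192 0.5848 0.2303] F [ 0.18 -0.49 -0.5 ] w 0.996
```

Request:
{"fn": "move_arm", "kwargs": {
  "rows": [
    {"tx": -0.04,"ty": -0.028,"tz": -0.008,"ax": 0,"ay": 0,"az": 0,"jaw": 0},
    {"tx": -0.04,"ty": -0.028,"tz": -0.008,"ax": 0,"ay": 0,"az": 0,"jaw": 0},
    {"tx": -0.04,"ty": -0.028,"tz": -0.008,"ax": 0,"ay": 0,"az": 0,"jaw": 0},
    {"tx": -0.04,"ty": -0.028,"tz": -0.008,"ax": 0,"ay": 0,"az": 0,"jaw": 0},
    {"tx": -0.04,"ty": -0.028,"tz": -0.008,"ax": 0,"ay": 0,"az": 0,"jaw": 0},
    {"tx": -0.04,"ty": -0.028,"tz": -0.008,"ax": 0,"ay": 0,"az": 0,"jaw": 0},
    {"tx": -0.04,"ty": -0.028,"tz": 0,"ax": 0,"ay": 0,"az": 0,"jaw": 0},
    {"tx": -0.04,"ty": -0.028,"tz": 0,"ax": 0,"ay": 0,"az": 0,"jaw": 0},
    {"tx": -0.04,"ty": -0.028,"tz": 0,"ax": 0,"ay": 0,"az": 0,"jaw": 0},
    {"tx": -0.04,"ty": -0.028,"tz": 0,"ax": 0,"ay": 0,"az": 0,"jaw": 0},
    {"tx": -0.04,"ty": -0.028,"tz": 0,"ax": 0,"ay": 0,"az": 0,"jaw": 0},
    {"tx": -0.04,"ty": -0.028,"tz": 0,"ax": 0,"ay": 0,"az": 0,"jaw": 0}
  ]
}}

```text
time: 1.35
tool_pos: [0.5552, 0.0938, 0.2764]
tool_rot: [-0.001, 0.173, 0.985, -0.002]
contact_force: [0.4, 0.3, -0.0]
gripper_width: 0.999
```

```bash
python3 go.py 0.56 0.06 0.28 106
```

```text
mm now [-16.  -30.2  -3.5] rotvec [ -0.26  -0.11 -35.87] q6 -1.19 t 1.35 pos [0.5552 0.0938 0.2764] F [ 0.38  0.29 -0.03] w 0.999
```

Request:
{"fn": "move_arm", "kwargs": {
  "rows": [
    {"tx": -0.01,"ty": -0.02,"tz": 0,"ax": 0,"ay": 0,"az": -7.2,"jaw": 0},
    {"tx": -0.01,"ty": -0.02,"tz": 0,"ax": 0,"ay": 0,"az": -7.2,"jaw": 0},
    {"tx": 0,"ty": 0,"tz": 0,"ax": 0,"ay": 0,"az": -7.2,"jaw": 0},
    {"tx": 0,"ty": 0,"tz": 0,"ax": 0,"ay": 0,"az": -7.2,"jaw": 0},
    {"tx": 0,"ty": 0,"tz": 0,"ax": 0,"ay": 0,"az": -7.2,"jaw": 0},
    {"tx": 0,"ty": 0,"tz": 0,"ax": 0,"ay": 0,"az": 0,"jaw": 0}
  ]
}}

```text
time: 1.95
tool_pos: [0.5651, 0.0402, 0.2729]
tool_rot: [-0.004, -0.147, 0.989, -0.002]
contact_force: [0.3, 0.2, -0.1]
gripper_width: 1.0
```

```bash
python3 go.py 0.56 0.06 0.28 106; python3 - <<'E'
from h import *
from plant import manip
f=manip.grab_frame("wrist");pickle.dump(f,open("w1.pkl","wb"))
cv2.imwrite("pics/w1.png",f["color"][:,:,::-1]);cv2.imwrite("pics/w1b.png",cv2.resize(f["color"][40:340,110:410,::-1],None,fx=2,fy=2,interpolation=cv2.INTER_CUBIC))
print(-f["R"].T@f["t"])
E
```

```text
mm now [-0.8 20.4 -7.2] rotvec [-0.18 -0.5   0.88] q6 -1.92 t 1.95 pos [0.5651 0.0402 0.2729] F [ 0.26  0.16 -0.07] w 1.0
[0.49760814 0.02038237 0.41690154]
```

View pics/w1.png

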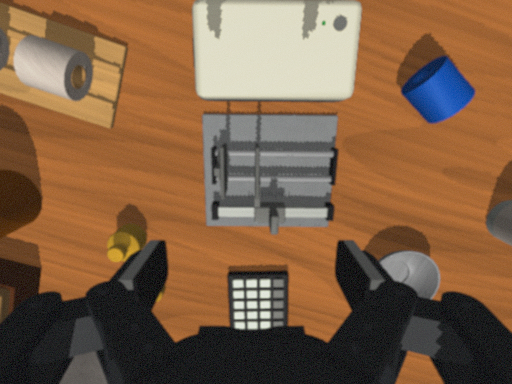

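The wrist view shows the holder squarely. The base plate spans about (203–337, 113–228), and the beam with the tab is near (275,215). I'll zoom to measure it.

```bash
python3 - <<'E'
from h import *
f=pickle.load(open("w1.pkl","rb"))
cv2.imwrite("pics/w1c.png",cv2.resize(f["color"][95:240,190:350,::-1],None,fx=5,fy=5,interpolation=cv2.INTER_CUBIC)[:600])
cv2.imwrite("pics/w1d.png",cv2.resize(f["color"][130:240,190:350,::-1],None,fx=5,fy=5,interpolation=cv2.INTER_CUBIC))
E
```

```text
(no output)
```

View pics/w1d.png

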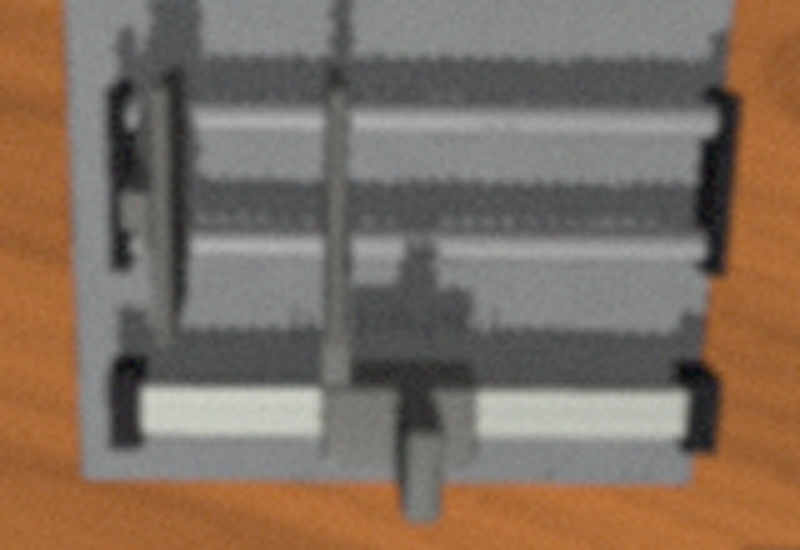

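```bash
python3 - <<'E'
from h import *
f=pickle.load(open("w1.pkl","rb"))
P=lambda X,Y,z:onz(f,(190+(X-2)/5,130+(Y-2)/5),z)
pts=[("r1a",(190,119,.023),-.018,None),("r1b",(700,121,.023),-.018,None),("r2a",(190,243,.023),.018,None),("r2b",(700,247,.023),.018,None),
("ba",(145,411,.024),.068,None),("bb",(685,411,.024),.068,None),("fgA",(172,90,.076),-.033,-.0285),("fgB",(176,340,.076),.033,-.0285),
("rend",(712,121,.02),None,.119),("rend2",(705,247,.02),None,.119)]
W=[(n,P(*p),hx,hy) for n,p,hx,hy in pts]
for w in W:print(w[0],w[1].round(4))
from scipy.optimize import least_squares
def res(p):
    c,s=np.cos(p[2]),np.sin(p[2]);o=[]
    for n,w,hx,hy in W:
        dx,dy=w[0]-p[0],w[1]-p[1];lx,ly=c*dx+s*dy,-s*dx+c*dy
        if hx is not None:o.append(lx-hx)
        if hy is not None:o.append(ly-hy)
    return np.array(o)
r=least_squares(res,[.56,.04,.28]);print(r.x.round(4),np.degrees(r.x[2]),(res(r.x)*1000).round(1))
p=r.x;c,s=np.cos(p[2]),np.sin(p[2])
for n,w in dict(sgA=P(328,90,.076),sgB=P(326,380,.076),tab=P(422,476,.074),tabl=P(404,434,.074),tabr=P(440,434,.074),tabe=P(420,520,.074),pl1=P(84,480,.006),pl2=P(690,485,.006)).items():
    dx,dy=w[0]-p[0],w[1]-p[1];print(n,w.round(4),"holder",round(c*dx+s*dy,4),round(-s*dx+c*dy,4))
print(np.linalg.norm(W[0][1]-W[2][1]))
E
```

```text
r1a [0.561  0.0042 0.023 ]
r1b [0.5205 0.1397 0.023 ]
r2a [0.595  0.0136 0.023 ]
r2b [0.554  0.1527 0.023 ]
ba [0.6473 0.0146 0.024 ]
bb [0.6013 0.166  0.024 ]
fgA [5.471e-01 4.000e-04 7.600e-02]
fgB [0.607  0.0179 0.076 ]
rend [0.5197 0.1438 0.02  ]
rend2 [0.5541 0.155  0.02  ]
[0.5697 0.0358 0.2887] 16.539422062448434 [ 0.7  0.5 -0.   0.3  0.4 -0.7  1.2  1.  -2.4  0.6 -1.3 -0.3]
sgA [0.5362 0.036  0.076 ] holder -0.032 0.0097
sgB [0.6061 0.057  0.076 ] holder 0.041 0.0099
tab [0.6246 0.0887 0.074 ] holder 0.0677 0.035
tabl [0.6149 0.0807 0.074 ] holder 0.0562 0.0301
tabr [0.6122 0.0895 0.074 ] holder 0.0561 0.0393
tabe [0.6365 0.092  0.074 ] holder 0.0801 0.0348
pl1 [0.6817 0.002  0.006 ] holder 0.0977 -0.0643
pl2 [0.6284 0.1829 0.006 ] holder 0.0982 0.1242
0.035286328551798335
```

```bash
python3 go.py 0.6248 0.0887 0.12 106.5
```

```text
mm now [-72.5  29.6 152.1] rotvec [-0.18 -0.51  0.27] q6 -1.92 t 2.0 pos [0.5651 0.0403 0.2728] F [0.02 0.38 0.21] w 0.998
```

Request:
{"fn": "move_arm", "kwargs": {
  "rows": [
    {"tx": -0.024,"ty": 0.01,"tz": 0.035,"ax": -0.2,"ay": -0.5,"az": 0.3,"jaw": 0},
    {"tx": -0.024,"ty": 0.01,"tz": 0.035,"ax": 0,"ay": 0,"az": 0,"jaw": 0},
    {"tx": -0.024,"ty": 0.01,"tz": 0.035,"ax": 0,"ay": 0,"az": 0,"jaw": 0},
    {"tx": 0,"ty": 0,"tz": 0.03,"ax": 0,"ay": 0,"az": 0,"jaw": 0},
    {"tx": 0,"ty": 0,"tz": 0.01,"ax": 0,"ay": 0,"az": 0,"jaw": 0},
    {"tx": 0,"ty": 0,"tz": 0,"ax": 0,"ay": 0,"az": 0,"jaw": 0}
  ]
}}

```text
time: 2.6
tool_pos: [0.6294, 0.0915, 0.1259]
tool_rot: [0.003, -0.136, 0.991, -0.001]
contact_force: [0.0, -0.2, -0.7]
gripper_width: 0.995
```

```bash
python3 go.py 0.6248 0.0887 0.043 106.5;python3 - <<'E'
from h import *
from plant import manip
f=manip.grab_frame("wrist");pickle.dump(f,open("w2.pkl","wb"))
cv2.imwrite("pics/w2.png",f["color"][:,:,::-1])
E
```

```text
mm now [ 5.7 -1.3 82.9] rotvec [-0.11  0.33 -0.91] q6 -1.82 t 2.6 pos [0.6294 0.0915 0.1259] F [ 0.04 -0.21 -0.67] w 0.995
```

View pics/w2.png

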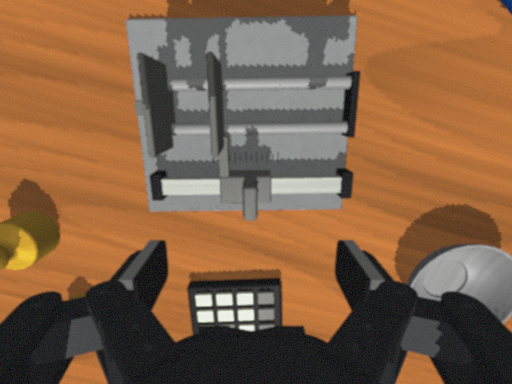

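The tab is centred between the fingers at (251,205). Going down with the yaw corrected.

Request:
{"fn": "move_arm", "kwargs": {
  "rows": [
    {"tx": 0.006,"ty": -0.001,"tz": 0.03,"ax": 0,"ay": 0.3,"az": -0.9,"jaw": 0},
    {"tx": 0,"ty": 0,"tz": 0.03,"ax": 0,"ay": 0,"az": 0,"jaw": 0},
    {"tx": 0,"ty": 0,"tz": 0.02,"ax": 0,"ay": 0,"az": 0,"jaw": 0},
    {"tx": 0,"ty": 0,"tz": 0,"ax": 0,"ay": 0,"az": 0,"jaw": 0}
  ]
}}

```text
time: 3.05
tool_pos: [0.6311, 0.0879, 0.0563]
tool_rot: [0.01, -0.142, 0.99, -0.002]
contact_force: [-0.7, 1.0, -0.7]
gripper_width: 1.004
```

```bash
python3 go.py 0.6248 0.0887 0.043 106.5
```

```text
mm now [ 6.   2.6 13.1] rotvec [-0.4   1.06 -0.22] q6 -1.83 t 3.05 pos [0.6311 0.0879 0.0563] F [-0.68  1.   -0.65] w 1.004
```

Request:
{"fn": "move_arm", "kwargs": {
  "rows": [
    {"tx": 0.003,"ty": 0.002,"tz": 0.006,"ax": -0.3,"ay": 1,"az": -0.2,"jaw": 0},
    {"tx": 0.002,"ty": 0.001,"tz": 0.004,"ax": 0,"ay": 0,"az": 0,"jaw": 0},
    {"tx": 0,"ty": 0,"tz": 0,"ax": 0,"ay": 0,"az": 0,"jaw": 0}
  ]
}}

```text
time: 3.35
tool_pos: [0.6291, 0.0892, 0.0524]
tool_rot: [0.005, -0.143, 0.99, -0.001]
contact_force: [0.7, 0.1, 0.2]
gripper_width: 0.999
```

```bash
python3 go.py 0.6248 0.0887 0.043 106.5
```

```text
mm now [4.3 0.8 9.4] rotvec [-0.21  0.51 -0.09] q6 -1.83 t 3.35 pos [0.6291 0.0892 0.0524] F [0.67 0.07 0.24] w 0.999
```

Request:
{"fn": "move_arm", "kwargs": {
  "rows": [
    {"tx": 0.005,"ty": 0.001,"tz": 0.01,"ax": -0.3,"ay": 0.8,"az": -0.1,"jaw": 0},
    {"tx": 0.002,"ty": 0,"tz": 0.004,"ax": 0,"ay": 0.2,"az": 0,"jaw": 0},
    {"tx": 0,"ty": 0,"tz": 0,"ax": 0,"ay": 0,"az": 0,"jaw": 0}
  ]
}}

```text
time: 3.65
tool_pos: [0.6232, 0.0881, 0.04]
tool_rot: [-0.003, -0.144, 0.99, -0.0]
contact_force: [0.3, 0.3, -0.7]
gripper_width: 0.997
```

```bash
python3 go.py 0.6248 0.0887 0.043 106.5
```

```text
mm now [-1.7  0.1 -3.1] rotvec [ 0.05 -0.34  0.01] q6 -1.84 t 3.65 pos [0.6232 0.0881 0.04  ] F [ 0.32  0.26 -0.67] w 0.997
```

Request:
{"fn": "move_arm", "kwargs": {
  "rows": [
    {"tx": -0.002,"ty": 0,"tz": -0.004,"ax": 0,"ay": -0.4,"az": 0,"jaw": 0},
    {"tx": 0,"ty": 0,"tz": 0,"ax": 0,"ay": 0,"az": 0,"jaw": 150},
    {"tx": 0,"ty": 0,"tz": 0,"ax": 0,"ay": 0,"az": 0,"jaw": 150},
    {"tx": 0,"ty": 0,"tz": 0,"ax": 0,"ay": 0,"az": 0,"jaw": 150},
    {"tx": 0,"ty": 0,"tz": 0,"ax": 0,"ay": 0,"az": 0,"jaw": 150},
    {"tx": 0,"ty": 0,"tz": 0,"ax": 0,"ay": 0,"az": 0,"jaw": 150}
  ]
}}

```text
time: 4.25
tool_pos: [0.6255, 0.0888, 0.0446]
tool_rot: [0.001, -0.144, 0.99, 0.0]
contact_force: [0.2, 0.4, -0.8]
gripper_width: 0.411
```

```bash
python3 go.py 0.6248 0.0887 0.043 106.5
```

```text
mm now [0.7 0.1 1.6] rotvec [0.04 0.12 0.01] q6 -1.84 t 4.25 pos [0.6255 0.0888 0.0446] F [ 0.15  0.37 -0.78] w 0.411
```

Request:
{"fn": "move_arm", "kwargs": {
  "rows": [
    {"tx": 0,"ty": 0,"tz": 0.001,"ax": 0,"ay": 0,"az": 0,"jaw": 190},
    {"tx": 0,"ty": 0,"tz": 0,"ax": 0,"ay": 0,"az": 0,"jaw": 210},
    {"tx": 0,"ty": 0,"tz": 0,"ax": 0,"ay": 0,"az": 0,"jaw": 225},
    {"tx": 0,"ty": 0,"tz": 0,"ax": 0,"ay": 0,"az": 0,"jaw": 240},
    {"tx": 0,"ty": 0,"tz": 0,"ax": 0,"ay": 0,"az": 0,"jaw": 255},
    {"tx": 0,"ty": 0,"tz": 0,"ax": 0,"ay": 0,"az": 0,"jaw": 255}
  ]
}}

```text
time: 4.85
tool_pos: [0.6255, 0.0891, 0.0436]
tool_rot: [0.001, -0.144, 0.99, 0.001]
contact_force: [-0.3, 0.4, 1.1]
gripper_width: 0.113
```

```bash
python3 go.py 0.6248 0.0887 0.043 106.5; python3 -c "
from plant import manip;print(manip.state()['ft_torque'])"
```

```text
mm now [ 0.8 -0.2  0.6] rotvec [0.07 0.12 0.01] q6 -1.84 t 4.85 pos [0.6255 0.0891 0.0436] F [-0.3   0.39  1.05] w 0.113
[ 0.02031702  0.02117473 -0.03499932]
```

Request:
{"fn": "move_arm", "kwargs": {
  "rows": [
    {"tx": 0,"ty": 0.003,"tz": 0,"ax": 0,"ay": 0,"az": 0,"jaw": 255},
    {"tx": 0,"ty": 0.005,"tz": 0,"ax": 0,"ay": 0,"az": 0,"jaw": 255},
    {"tx": 0,"ty": 0.006,"tz": 0,"ax": 0,"ay": 0,"az": 0,"jaw": 255},
    {"tx": 0,"ty": 0.006,"tz": 0,"ax": 0,"ay": 0,"az": 0,"jaw": 255}
  ]
}}

```text
time: 5.25
tool_pos: [0.6203, 0.1068, 0.0436]
tool_rot: [0.001, -0.143, 0.99, -0.001]
contact_force: [1.2, -1.8, 0.1]
gripper_width: 0.102
```

```bash
python3 go.py 0.6112 0.1347 0.043 106.5
```

```text
mm now [ 0.8 29.3  0.5] rotvec [-0.19  0.14 -0.04] q6 -1.8 t 5.25 pos [0.6203 0.1068 0.0436] F [ 1.21 -1.82  0.14] w 0.102
```

Request:
{"fn": "move_arm", "kwargs": {
  "rows": [
    {"tx": 0,"ty": 0.006,"tz": 0,"ax": 0,"ay": 0,"az": 0,"jaw": 255},
    {"tx": 0,"ty": 0.006,"tz": 0,"ax": 0,"ay": 0,"az": 0,"jaw": 255},
    {"tx": 0,"ty": 0.006,"tz": 0,"ax": 0,"ay": 0,"az": 0,"jaw": 255},
    {"tx": 0,"ty": 0.006,"tz": 0,"ax": 0,"ay": 0,"az": 0,"jaw": 255},
    {"tx": 0,"ty": 0.004,"tz": 0,"ax": 0,"ay": 0,"az": 0,"jaw": 255},
    {"tx": 0,"ty": 0,"tz": 0,"ax": 0,"ay": 0,"az": 0,"jaw": 255},
    {"tx": 0,"ty": 0,"tz": 0,"ax": 0,"ay": 0,"az": 0,"jaw": 255}
  ]
}}

```text
time: 5.95
tool_pos: [0.6112, 0.1376, 0.0436]
tool_rot: [0.002, -0.144, 0.99, -0.002]
contact_force: [1.3, -2.4, -0.2]
gripper_width: 0.107
```

```bash
python3 go.py 0.6112 0.1347 0.043 106.5;python3 - <<'E'
from h import *
from plant import manip
f=manip.grab_frame("wrist");pickle.dump(f,open("w3.pkl","wb"))
cv2.imwrite("pics/w3.png",f["color"][:,:,::-1])
E
```

```text
mm now [ 0.8 -2.8  0.6] rotvec [-0.2   0.15  0.08] q6 -1.75 t 5.95 pos [0.6112 0.1376 0.0436] F [ 1.32 -2.38 -0.19] w 0.107
```

View pics/w3.png

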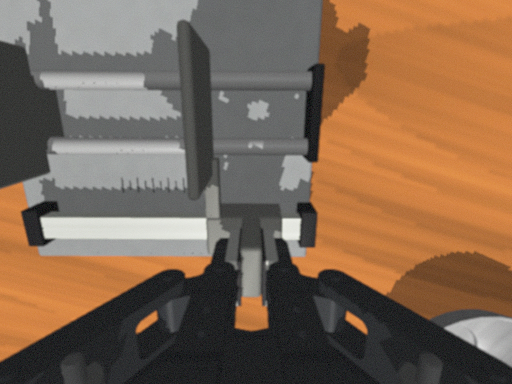

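The guide is open with its face at about y = 60 mm: the plate is at col 195 and the tab is still pinched at (250,270). Release, rise, then go to the rack.

Request:
{"fn": "move_arm", "kwargs": {
  "rows": [
    {"tx": 0,"ty": 0,"tz": 0,"ax": 0,"ay": 0,"az": 0,"jaw": 100},
    {"tx": 0,"ty": 0,"tz": 0,"ax": 0,"ay": 0,"az": 0,"jaw": 0},
    {"tx": 0,"ty": 0,"tz": 0,"ax": 0,"ay": 0,"az": 0,"jaw": 0},
    {"tx": 0,"ty": 0,"tz": -0.03,"ax": 0,"ay": 0,"az": 0,"jaw": 0},
    {"tx": 0,"ty": 0,"tz": -0.05,"ax": 0,"ay": 0,"az": 0,"jaw": 0},
    {"tx": 0,"ty": -0.01,"tz": -0.05,"ax": 0,"ay": 0,"az": 0,"jaw": 0},
    {"tx": 0,"ty": -0.03,"tz": -0.05,"ax": 0,"ay": 0,"az": 0,"jaw": 0},
    {"tx": 0.01,"ty": -0.05,"tz": -0.02,"ax": 0,"ay": 0,"az": 0,"jaw": 0},
    {"tx": 0.01,"ty": -0.05,"tz": 0,"ax": 0,"ay": 0,"az": 0,"jaw": 0},
    {"tx": 0.01,"ty": -0.05,"tz": 0,"ax": 0,"ay": 0,"az": 0,"jaw": 0}
  ]
}}

```text
time: 7.0
tool_pos: [0.6336, -0.0411, 0.241]
tool_rot: [-0.0, -0.149, 0.989, 0.001]
contact_force: [1.4, -0.1, -0.1]
gripper_width: 1.002
```

```bash
python3 go.py 0.52 -0.226 0.24 0
```

```text
mm now [ 163.1 -143.1    0.7] rotvec [ 1.400e-01  7.000e-02 -7.283e+01] q6 -2.05 t 7.0 pos [ 0.6336 -0.0411  0.241 ] F [ 1.38 -0.06 -0.12] w 1.002
```

Request:
{"fn": "move_arm", "kwargs": {
  "rows": [
    {"tx": 0.038,"ty": -0.032,"tz": 0,"ax": 0,"ay": 0,"az": 0,"jaw": 0},
    {"tx": 0.038,"ty": -0.032,"tz": 0,"ax": 0,"ay": 0,"az": 0,"jaw": 0},
    {"tx": 0.038,"ty": -0.032,"tz": 0,"ax": 0,"ay": 0,"az": 0,"jaw": 0},
    {"tx": 0.03,"ty": -0.025,"tz": 0,"ax": 0,"ay": 0,"az": 8,"jaw": 0},
    {"tx": 0,"ty": 0,"tz": 0,"ax": 0,"ay": 0,"az": 8.5,"jaw": 0},
    {"tx": 0,"ty": 0,"tz": 0,"ax": 0,"ay": 0,"az": 8.5,"jaw": 0},
    {"tx": 0,"ty": 0,"tz": 0,"ax": 0,"ay": 0,"az": 8.5,"jaw": 0},
    {"tx": 0,"ty": 0,"tz": 0,"ax": 0,"ay": 0,"az": 8.5,"jaw": 0},
    {"tx": 0,"ty": 0,"tz": 0,"ax": 0,"ay": 0,"az": 8.5,"jaw": 0},
    {"tx": 0,"ty": 0,"tz": 0,"ax": 0,"ay": 0,"az": 8.5,"jaw": 0},
    {"tx": 0,"ty": 0,"tz": 0,"ax": 0,"ay": 0,"az": 8.5,"jaw": 0},
    {"tx": 0,"ty": 0,"tz": 0,"ax": 0,"ay": 0,"az": 8.5,"jaw": 0}
  ]
}}

```text
time: 8.2
tool_pos: [0.5278, -0.2089, 0.2417]
tool_rot: [0.0, 0.5, 0.866, 0.003]
contact_force: [-0.1, -1.1, -0.6]
gripper_width: 1.003
```

```bash
python3 go.py 0.52 -0.226 0.24 0
```

```text
mm now [-11.  -15.3   1.6] rotvec [ 0.26 -0.25 30.06] q6 -1.04 t 8.2 pos [ 0.5278 -0.2089  0.2417] F [-0.1  -1.12 -0.6 ] w 1.003
```

Request:
{"fn": "move_arm", "kwargs": {
  "rows": [
    {"tx": -0.011,"ty": -0.015,"tz": 0,"ax": 0,"ay": 0,"az": 8,"jaw": 0},
    {"tx": 0,"ty": 0,"tz": 0,"ax": 0,"ay": 0,"az": 8,"jaw": 0},
    {"tx": 0,"ty": 0,"tz": 0,"ax": 0,"ay": 0,"az": 8,"jaw": 0},
    {"tx": 0,"ty": 0,"tz": 0,"ax": 0,"ay": 0,"az": 3,"jaw": 0},
    {"tx": 0,"ty": 0,"tz": 0,"ax": 0,"ay": 0,"az": 0,"jaw": 0},
    {"tx": 0,"ty": 0,"tz": 0,"ax": 0,"ay": 0,"az": 0,"jaw": 0}
  ]
}}

```text
time: 8.8
tool_pos: [0.5198, -0.2253, 0.2413]
tool_rot: [-0.002, 0.695, 0.719, 0.004]
contact_force: [0.8, 0.7, 0.0]
gripper_width: 0.999
```

```bash
python3 go.py 0.52 -0.226 0.24 0;python3 - <<'E'
from h import *
from plant import manip
f=manip.grab_frame("wrist");pickle.dump(f,open("w4.pkl","wb"))
cv2.imwrite("pics/w4.png",f["color"][:,:,::-1])
E
```

```text
mm now [-0.7  0.2  1.3] rotvec [ 0.23 -0.49  1.88] q6 -0.58 t 8.8 pos [ 0.5198 -0.2253  0.2413] F [0.83 0.73 0.02] w 0.999
```

View pics/w4.png

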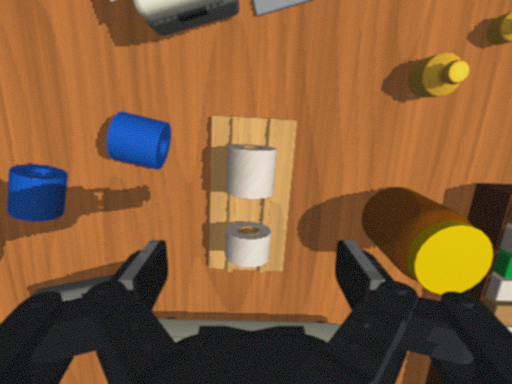

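The wide roll is at about (251,172) and the narrow one at (247,245). The rack edges are at cols 210–296.

```bash
python3 - <<'E'
from h import *
f=pickle.load(open("w4.pkl","rb"))
cv2.imwrite("pics/w4b.png",cv2.resize(f["color"][110:280,200:305,::-1],None,fx=3.5,fy=3.5,interpolation=cv2.INTER_CUBIC))
im=f["color"].astype(int)
m=((im.max(2)-im.min(2)<40)&(im.mean(2)>120)).astype(np.uint8)
m[:, :205]=0;m[:,300:]=0;m[:130]=0;m[270:]=0
cs,_=cv2.findContours(m,cv2.RETR_EXTERNAL,cv2.CHAIN_APPROX_NONE)
for c in cs:
    if cv2.contourArea(c)>200:
        print(cv2.boundingRect(c),cv2.minAreaRect(c))
        for r in (155,165,175,185,240,255):
            xs=np.where(m[r])[0]
            if len(xs):print(r,xs.min(),xs.max())
# rack edges at z=.01
for y in (130,190,260):
    pass
E
```

```text
(228, 232, 43, 35) ((248.8588104248047, 248.3352813720703), (39.80548858642578, 35.817264556884766), 4.398705005645752)
155 233 275
165 232 274
175 232 273
185 231 272
240 231 269
255 229 268
(230, 148, 46, 51) ((252.54087829589844, 172.8463134765625), (42.8538818359375, 50.40165710449219), 3.5763344764709473)
155 233 275
165 232 274
175 232 273
185 231 272
240 231 269
255 229 268
```

View pics/w4b.png

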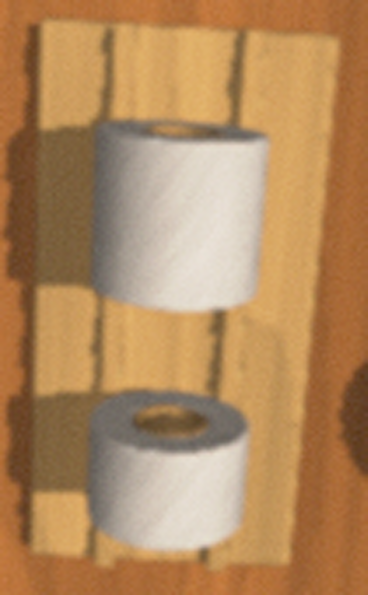

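```bash
python3 - <<'E'
from h import *
f=pickle.load(open("w4.pkl","rb"))
P=lambda X,Y,z:onz(f,(200+(X-1.25)/3.5,110+(Y-1.25)/3.5),z).round(4)
for n,a in dict(L=[(97,140,.043),(92,280,.043)],R=[(268,145,.043),(256,290,.043)],endp=[(183,138,.07)],endm=[(172,308,.07)],rackL=[(40,25,.01),(32,550,.01)],rackR=[(338,45,.01),(292,560,.01)],nL=[(90,450,.043),(89,510,.043)],nR=[(245,450,.043),(242,520,.043)],nend=[(170,450,.07),(165,548,.07)]).items():print(n,[P(*p).tolist() for p in a])
print(-f["R"].T@f["t"])
E
```

```text
L [[0.4913, -0.1998, 0.043], [0.49, -0.2497, 0.043]]
R [[0.55, -0.1997, 0.043], [0.5487, -0.2516, 0.043]]
endp [[0.5205, -0.1948, 0.07]]
endm [[0.5187, -0.251, 0.07]]
rackL [[0.4677, -0.1631, 0.01], [0.4629, -0.3784, 0.01]]
rackR [[0.5768, -0.1666, 0.01], [0.5734, -0.3798, 0.01]]
nL [[0.4897, -0.3159, 0.043], [0.4895, -0.3409, 0.043]]
nR [[0.5479, -0.3141, 0.043], [0.5482, -0.3434, 0.043]]
nend [[0.5195, -0.3023, 0.07], [0.5189, -0.3404, 0.07]]
[ 0.51706502 -0.15459154  0.38531057]
```

```bash
python3 go.py 0.52 -0.223 0.1 -1.1
```

```text
mm now [  1.1  -0.3 141.3] rotvec [ 0.22 -0.49  2.98] q6 -0.58 t 8.85 pos [ 0.5198 -0.2253  0.2413] F [ 0.12 -0.01  0.09] w 1.0
```

Request:
{"fn": "move_arm", "kwargs": {
  "rows": [
    {"tx": 0.002,"ty": 0,"tz": 0.03,"ax": 0.2,"ay": -0.5,"az": 2.5,"jaw": 0},
    {"tx": 0,"ty": 0,"tz": 0.04,"ax": 0,"ay": 0,"az": 0.5,"jaw": 0},
    {"tx": 0,"ty": 0,"tz": 0.03,"ax": 0,"ay": 0,"az": 0,"jaw": 0},
    {"tx": 0,"ty": 0,"tz": 0.01,"ax": 0,"ay": 0,"az": 0,"jaw": 0},
    {"tx": 0,"ty": 0,"tz": 0,"ax": 0,"ay": 0,"az": 0,"jaw": 0}
  ]
}}

```text
time: 9.35
tool_pos: [0.522, -0.2237, 0.1312]
tool_rot: [0.003, 0.713, 0.701, 0.001]
contact_force: [0.3, 0.5, 0.2]
gripper_width: 0.999
```

```bash
python3 go.py 0.52 -0.223 0.015 -1.1
```

```text
mm now [  1.   -2.7 116.2] rotvec [0.34 0.17 0.11] q6 -0.52 t 9.35 pos [ 0.522  -0.2237  0.1312] F [0.27 0.54 0.2 ] w 0.999
```

Request:
{"fn": "move_arm", "kwargs": {
  "rows": [
    {"tx": 0.001,"ty": -0.003,"tz": 0.02,"ax": 0.3,"ay": 0.2,"az": 0,"jaw": 0},
    {"tx": 0,"ty": 0,"tz": 0.025,"ax": 0,"ay": 0,"az": 0,"jaw": 0},
    {"tx": 0,"ty": 0,"tz": 0.025,"ax": 0,"ay": 0,"az": 0,"jaw": 0},
    {"tx": 0,"ty": 0,"tz": 0.015,"ax": 0,"ay": 0,"az": 0,"jaw": 0},
    {"tx": 0,"ty": 0,"tz": 0,"ax": 0,"ay": 0,"az": 0,"jaw": 0},
    {"tx": 0,"ty": 0,"tz": 0,"ax": 0,"ay": 0,"az": 0,"jaw": 0}
  ]
}}

```text
time: 9.95
tool_pos: [0.5235, -0.2254, 0.0486]
tool_rot: [0.005, 0.713, 0.701, 0.002]
contact_force: [0.7, -0.1, 0.2]
gripper_width: 1.001
```

```bash
python3 go.py 0.52 -0.223 0.015 -1.1
```

```text
mm now [ 2.5 -3.9 33.5] rotvec [0.6  0.28 0.17] q6 -0.52 t 9.95 pos [ 0.5235 -0.2254  0.0486] F [ 0.72 -0.11  0.19] w 1.001
```

Request:
{"fn": "move_arm", "kwargs": {
  "rows": [
    {"tx": 0.003,"ty": -0.005,"tz": 0.006,"ax": 0.8,"ay": 0.4,"az": 0.2,"jaw": 0},
    {"tx": 0.001,"ty": -0.001,"tz": 0.008,"ax": 0.2,"ay": 0,"az": 0,"jaw": 0},
    {"tx": 0,"ty": 0,"tz": 0.008,"ax": 0,"ay": 0,"az": 0,"jaw": 0},
    {"tx": 0,"ty": 0,"tz": 0.006,"ax": 0,"ay": 0,"az": 0,"jaw": 0},
    {"tx": 0,"ty": 0,"tz": 0,"ax": 0,"ay": 0,"az": 0,"jaw": 0}
  ]
}}

```text
time: 10.45
tool_pos: [0.5195, -0.2223, 0.0221]
tool_rot: [-0.001, 0.714, 0.7, -0.001]
contact_force: [-1.3, 0.2, -0.4]
gripper_width: 0.996
```

```bash
python3 go.py 0.52 -0.223 0.015 -1.1
```

```text
mm now [-0.7  0.6  7.1] rotvec [-0.16  0.03 -0.03] q6 -0.51 t 10.45 pos [ 0.5195 -0.2223  0.0221] F [-1.28  0.19 -0.42] w 0.996
```

Request:
{"fn": "move_arm", "kwargs": {
  "rows": [
    {"tx": -0.001,"ty": 0.001,"tz": 0.006,"ax": 0,"ay": 0,"az": 0,"jaw": 0},
    {"tx": 0,"ty": 0,"tz": 0.001,"ax": 0,"ay": 0,"az": 0,"jaw": 40},
    {"tx": 0,"ty": 0,"tz": 0,"ax": 0,"ay": 0,"az": 0,"jaw": 60},
    {"tx": 0,"ty": 0,"tz": 0,"ax": 0,"ay": 0,"az": 0,"jaw": 70}
  ]
}}

```text
time: 10.85
tool_pos: [0.5207, -0.2236, 0.0144]
tool_rot: [-0.001, 0.714, 0.7, -0.001]
contact_force: [-0.5, -1.0, -0.2]
gripper_width: 0.725
```

```bash
python3 go.py 0.52 -0.223 0.015 -1.1;python3 - <<'E'
from h import *
from plant import manip
f=manip.grab_frame("wrist");pickle.dump(f,open("w5.pkl","wb"))
cv2.imwrite("pics/w5.png",f["color"][:,:,::-1])
E
```

```text
mm now [ 0.5 -0.7 -0.5] rotvec [-0.15  0.04 -0.03] q6 -0.52 t 10.85 pos [ 0.5207 -0.2236  0.0144] F [-0.46 -1.01 -0.17] w 0.725
```

View pics/w5.png

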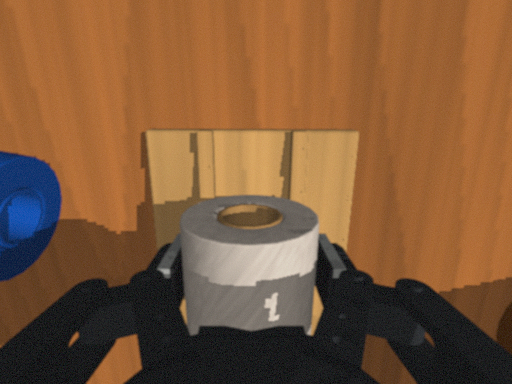

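The roll (cols 182–318) is centred between the pads. Closing, then lifting.

Request:
{"fn": "move_arm", "kwargs": {
  "rows": [
    {"tx": 0,"ty": 0,"tz": 0,"ax": 0,"ay": 0,"az": 0,"jaw": 90},
    {"tx": 0,"ty": 0,"tz": 0,"ax": 0,"ay": 0,"az": 0,"jaw": 130},
    {"tx": 0,"ty": 0,"tz": 0,"ax": 0,"ay": 0,"az": 0,"jaw": 255},
    {"tx": 0,"ty": 0,"tz": 0,"ax": 0,"ay": 0,"az": 0,"jaw": 255},
    {"tx": 0,"ty": 0,"tz": -0.01,"ax": 0,"ay": 0,"az": 0,"jaw": 255},
    {"tx": 0,"ty": 0,"tz": -0.02,"ax": 0,"ay": 0,"az": 0,"jaw": 255}
  ]
}}

```text
time: 11.5
tool_pos: [0.5182, -0.222, 0.0424]
tool_rot: [-0.004, 0.714, 0.7, -0.002]
contact_force: [-0.0, -0.6, -1.8]
gripper_width: 0.689
```

```bash
python3 go.py 0.568 0.0415 0.2 16.5;python3 - <<'E'
from h import *
from plant import manip
f=manip.grab_frame("wrist");pickle.dump(f,open("w6.pkl","wb"))
cv2.imwrite("pics/w6.png",f["color"][:,:,::-1])
E
```

```text
mm now [ 264.9   43.2 -157.3] rotvec [ -0.47  -0.24 -17.64] q6 -0.52 t 11.5 pos [ 0.5182 -0.222   0.0424] F [-0.05 -0.58 -1.83] w 0.689
```

View pics/w6.png

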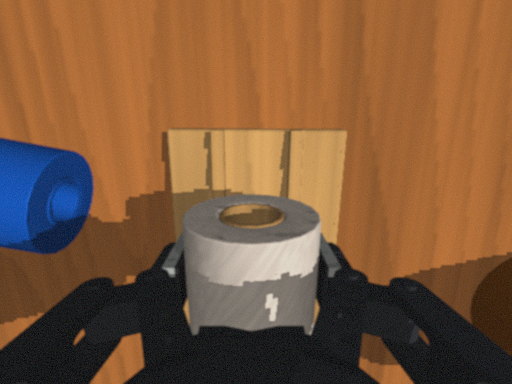

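Request:
{"fn": "move_arm", "kwargs": {
  "rows": [
    {"tx": 0,"ty": 0,"tz": -0.045,"ax": 0,"ay": 0,"az": 0,"jaw": 255},
    {"tx": 0,"ty": 0,"tz": -0.045,"ax": 0,"ay": 0,"az": 0,"jaw": 255},
    {"tx": 0.02,"ty": 0.004,"tz": -0.04,"ax": 0,"ay": 0,"az": 0,"jaw": 255},
    {"tx": 0.04,"ty": 0.006,"tz": -0.02,"ax": 0,"ay": 0,"az": 0,"jaw": 255},
    {"tx": 0.045,"ty": 0.008,"tz": 0,"ax": 0,"ay": 0,"az": 0,"jaw": 255},
    {"tx": 0.045,"ty": 0.008,"tz": 0,"ax": 0,"ay": 0,"az": 0,"jaw": 255},
    {"tx": 0.045,"ty": 0.008,"tz": 0,"ax": 0,"ay": 0,"az": 0,"jaw": 255},
    {"tx": 0.03,"ty": 0.005,"tz": 0,"ax": 0,"ay": 0,"az": -4,"jaw": 255},
    {"tx": 0.02,"ty": 0.003,"tz": 0,"ax": 0,"ay": 0,"az": -4,"jaw": 255},
    {"tx": 0,"ty": 0,"tz": 0,"ax": 0,"ay": 0,"az": -4,"jaw": 255},
    {"tx": 0,"ty": 0,"tz": 0,"ax": 0,"ay": 0,"az": -3,"jaw": 255},
    {"tx": 0,"ty": 0,"tz": 0,"ax": 0,"ay": 0,"az": 0,"jaw": 255}
  ]
}}

```text
time: 12.75
tool_pos: [0.5699, 0.0312, 0.209]
tool_rot: [0.004, 0.613, 0.79, 0.003]
contact_force: [0.6, -0.6, -2.0]
gripper_width: 0.688
```

```bash
python3 go.py 0.5674 0.0435 0.15 16.5
```

```text
mm now [12.7  0.1 58.9] rotvec [ 0.54  0.21 -2.1 ] q6 -0.33 t 12.75 pos [0.5699 0.0312 0.209 ] F [ 0.63 -0.61 -2.02] w 0.688
```

Request:
{"fn": "move_arm", "kwargs": {
  "rows": [
    {"tx": 0.007,"ty": 0,"tz": 0.01,"ax": 0.6,"ay": 0.2,"az": -1.5,"jaw": 255},
    {"tx": 0.005,"ty": 0,"tz": 0.02,"ax": 0,"ay": 0,"az": -0.6,"jaw": 255},
    {"tx": 0,"ty": 0,"tz": 0.02,"ax": 0,"ay": 0,"az": 0,"jaw": 255},
    {"tx": 0,"ty": 0,"tz": 0.01,"ax": 0,"ay": 0,"az": 0,"jaw": 255},
    {"tx": 0,"ty": 0,"tz": 0,"ax": 0,"ay": 0,"az": 0,"jaw": 255}
  ]
}}

```text
time: 13.25
tool_pos: [0.5661, 0.0436, 0.1455]
tool_rot: [-0.001, 0.598, 0.801, -0.001]
contact_force: [-0.6, 0.5, -1.5]
gripper_width: 0.688
```

```bash
python3 go.py 0.5674 0.0435 0.12 16.5;python3 - <<'E'
from h import *
from plant import manip
f=manip.grab_frame("wrist");pickle.dump(f,open("w7.pkl","wb"))
cv2.imwrite("pics/w7.png",f["color"][:,:,::-1])
f=manip.grab_frame("scene");pickle.dump(f,open("s7.pkl","wb"))
cv2.imwrite("pics/s7.png",cv2.resize(f["color"][100:270,150:350,::-1],None,fx=3,fy=3,interpolation=cv2.INTER_CUBIC))
E
```

```text
mm now [-0.5  1.3 25.5] rotvec [-0.13 -0.06 -0.02] q6 -0.34 t 13.25 pos [0.5661 0.0436 0.1455] F [-0.55  0.53 -1.46] w 0.688
```

View pics/w7.png

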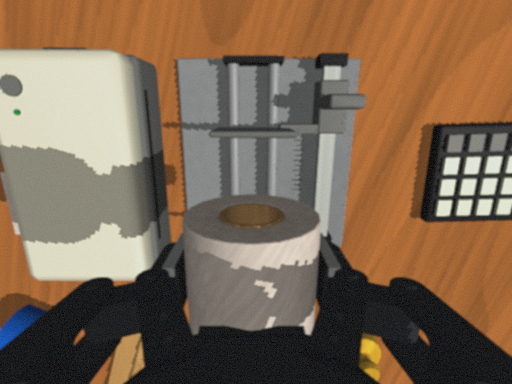

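View pics/s7.png

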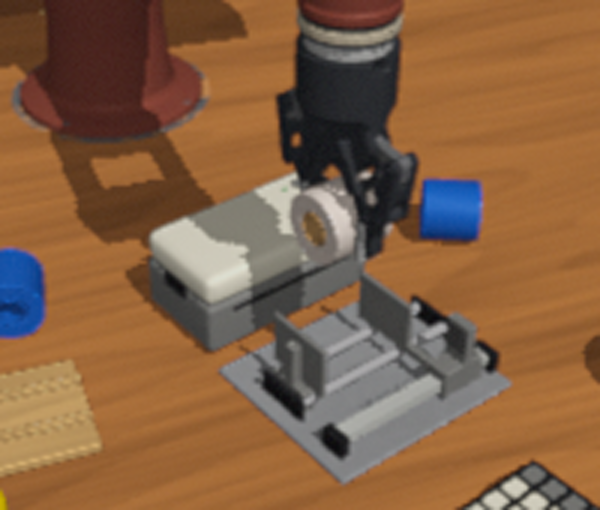

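The roll is held above the holder. In the wrist view the rollers are at cols 233 and 275 and the beam at col 328. I'll cross-check the holder position from this view.

```bash
python3 - <<'E'
from h import *
f=pickle.load(open("w7.pkl","rb"))
cv2.imwrite("pics/w7b.png",cv2.resize(f["color"][45:215,170:380,::-1],None,fx=3.5,fy=3.5,interpolation=cv2.INTER_CUBIC))
E
```

```text
(no output)
```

View pics/w7b.png

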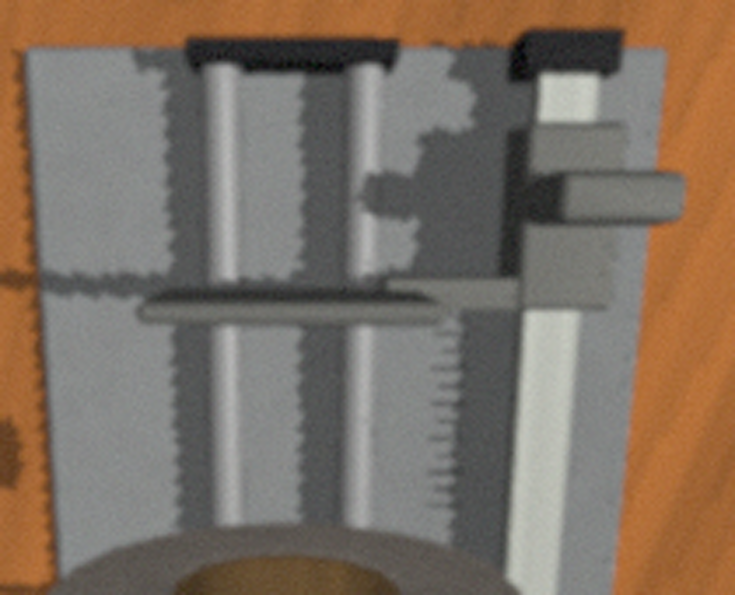

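```bash
python3 - <<'E'
from h import *
f=pickle.load(open("w7.pkl","rb"))
P=lambda X,Y,z:onz(f,(170+(X-1.25)/3.5,45+(Y-1.25)/3.5),z)
p=(.5697,.0358,.2887);c,s=np.cos(p[2]),np.sin(p[2])
for n,a in dict(r1a=(222,75,.022),r1b=(229,515,.022),r2a=(368,75,.022),r2b=(357,515,.022),ba=(568,90,.024),bb=(532,585,.024),rend=(222,65,.02),rend2=(367,68,.02),sgL=(140,320,.076),sgR=(440,322,.076),tab=(628,197,.074)).items():
    w=P(*a);dx,dy=w[0]-p[0],w[1]-p[1];print(n,"holder mm",round((c*dx+s*dy)*1e3,1),round((-s*dx+c*dy)*1e3,1))
E
```

```text
r1a holder mm -16.9 115.9
r1b holder mm -17.2 2.6
r2a holder mm 19.2 115.9
r2b holder mm 18.6 2.5
ba holder mm 68.4 112.1
bb holder mm 68.4 -17.6
rend holder mm -16.9 118.5
rend2 holder mm 19.1 117.7
sgL holder mm -31.8 61.2
sgR holder mm 31.4 60.7
tab holder mm 69.3 85.7
```

Request:
{"fn": "move_arm", "kwargs": {
  "rows": [
    {"tx": 0,"ty": 0.001,"tz": 0.02,"ax": -0.1,"ay": 0,"az": 0,"jaw": 255},
    {"tx": 0,"ty": 0.001,"tz": 0.025,"ax": 0,"ay": 0,"az": 0,"jaw": 255},
    {"tx": 0,"ty": 0,"tz": 0.025,"ax": 0,"ay": 0,"az": 0,"jaw": 255},
    {"tx": 0,"ty": 0,"tz": 0.015,"ax": 0,"ay": 0,"az": 0,"jaw": 255},
    {"tx": 0,"ty": 0,"tz": 0,"ax": 0,"ay": 0,"az": 0,"jaw": 255}
  ]
}}

```text
time: 13.85
tool_pos: [0.576, 0.0433, 0.0682]
tool_rot: [0.007, 0.599, 0.801, 0.005]
contact_force: [-0.0, -0.8, -1.8]
gripper_width: 0.688
```

```bash
python3 go.py 0.568 0.0437 0.0225 16.5
```

```text
mm now [ 2.8 -8.3 45.6] rotvec [ 0.93  0.28 -0.09] q6 -0.34 t 13.85 pos [0.576  0.0433 0.0682] F [-0.   -0.77 -1.76] w 0.688
```

Request:
{"fn": "move_arm", "kwargs": {
  "rows": [
    {"tx": 0.003,"ty": -0.007,"tz": 0,"ax": 1.0,"ay": 0.3,"az": 0,"jaw": 255},
    {"tx": 0.001,"ty": -0.003,"tz": 0.004,"ax": 0.4,"ay": 0,"az": 0,"jaw": 255},
    {"tx": 0,"ty": -0.001,"tz": 0.006,"ax": 0.1,"ay": 0,"az": 0,"jaw": 255},
    {"tx": 0,"ty": 0,"tz": 0.006,"ax": 0,"ay": 0,"az": 0,"jaw": 255},
    {"tx": 0,"ty": 0,"tz": 0,"ax": 0,"ay": 0,"az": 0,"jaw": 255}
  ]
}}

```text
time: 14.35
tool_pos: [0.5667, 0.044, 0.0562]
tool_rot: [-0.001, 0.599, 0.801, -0.002]
contact_force: [-0.3, 0.6, -1.3]
gripper_width: 0.685
```

```bash
python3 go.py 0.568 0.0437 0.0225 16.5
```

```text
mm now [-0.5  1.3 33.7] rotvec [-0.26  0.11 -0.1 ] q6 -0.34 t 14.35 pos [0.5667 0.044  0.0562] F [-0.28  0.62 -1.31] w 0.685
```

Request:
{"fn": "move_arm", "kwargs": {
  "rows": [
    {"tx": 0,"ty": 0.001,"tz": 0.007,"ax": -0.2,"ay": 0.1,"az": -0.1,"jaw": 255},
    {"tx": 0,"ty": -0.001,"tz": 0.007,"ax": 0.1,"ay": 0,"az": 0,"jaw": 255},
    {"tx": 0,"ty": -0.001,"tz": 0.007,"ax": 0.1,"ay": 0,"az": 0,"jaw": 255},
    {"tx": 0,"ty": -0.001,"tz": 0.006,"ax": 0.1,"ay": 0,"az": 0,"jaw": 255},
    {"tx": 0,"ty": 0,"tz": 0,"ax": 0,"ay": 0,"az": 0,"jaw": 255}
  ]
}}

```text
time: 14.85
tool_pos: [0.5644, 0.0432, 0.0267]
tool_rot: [-0.002, 0.598, 0.801, -0.003]
contact_force: [-0.2, -0.7, -2.1]
gripper_width: 0.686
```

```bash
python3 go.py 0.568 0.0437 0.0225 16.5
```

```text
mm now [-0.6  3.6  4.1] rotvec [-0.38 -0.    0.01] q6 -0.34 t 14.85 pos [0.5644 0.0432 0.0267] F [-0.21 -0.68 -2.1 ] w 0.686
```

Request:
{"fn": "move_arm", "kwargs": {
  "rows": [
    {"tx": 0,"ty": 0.003,"tz": 0,"ax": -0.4,"ay": 0,"az": 0,"jaw": 255},
    {"tx": 0,"ty": 0.001,"tz": 0,"ax": 0,"ay": 0,"az": 0,"jaw": 255},
    {"tx": 0,"ty": 0,"tz": 0.001,"ax": 0,"ay": 0,"az": 0,"jaw": 255},
    {"tx": 0,"ty": 0,"tz": 0.001,"ax": 0,"ay": 0,"az": 0,"jaw": 255},
    {"tx": 0,"ty": 0,"tz": 0,"ax": 0,"ay": 0,"az": 0,"jaw": 255}
  ]
}}

```text
time: 15.35
tool_pos: [0.5693, 0.0444, 0.025]
tool_rot: [0.001, 0.598, 0.801, 0.001]
contact_force: [0.6, -0.1, -2.1]
gripper_width: 0.687
```

```bash
python3 go.py 0.568 0.0437 0.0225 16.5
```

```text
mm now [-0.4 -1.4  2.5] rotvec [0.11 0.02 0.01] q6 -0.34 t 15.35 pos [0.5693 0.0444 0.025 ] F [ 0.61 -0.14 -2.15] w 0.687
```

Request:
{"fn": "move_arm", "kwargs": {
  "rows": [
    {"tx": 0,"ty": -0.001,"tz": 0.001,"ax": 0.1,"ay": 0,"az": 0,"jaw": 255},
    {"tx": 0,"ty": 0,"tz": 0.001,"ax": 0,"ay": 0,"az": 0,"jaw": 255},
    {"tx": 0,"ty": 0,"tz": 0.001,"ax": 0,"ay": 0,"az": 0,"jaw": 255},
    {"tx": 0,"ty": 0,"tz": 0,"ax": 0,"ay": 0,"az": 0,"jaw": 255}
  ]
}}

```text
time: 15.75
tool_pos: [0.5686, 0.0441, 0.0239]
tool_rot: [0.0, 0.598, 0.801, -0.0]
contact_force: [0.0, 0.2, -2.1]
gripper_width: 0.687
```

```bash
python3 go.py 0.568 0.0437 0.0225 16.5
```

```text
mm now [-0.2 -0.7  1.4] rotvec [-0.01  0.02  0.02] q6 -0.34 t 15.75 pos [0.5686 0.0441 0.0239] F [ 0.    0.17 -2.14] w 0.687
```

Request:
{"fn": "move_arm", "kwargs": {
  "rows": [
    {"tx": 0,"ty": 0,"tz": 0.0015,"ax": 0,"ay": 0,"az": 0,"jaw": 255},
    {"tx": 0,"ty": 0,"tz": 0.0015,"ax": 0,"ay": 0,"az": 0,"jaw": 255},
    {"tx": 0,"ty": 0,"tz": 0.001,"ax": 0,"ay": 0,"az": 0,"jaw": 255},
    {"tx": 0,"ty": 0,"tz": 0,"ax": 0,"ay": 0,"az": 0,"jaw": 255}
  ]
}}

```text
time: 16.15
tool_pos: [0.5688, 0.0442, 0.024]
tool_rot: [-0.001, 0.598, 0.801, -0.001]
contact_force: [0.0, -1.1, -2.8]
gripper_width: 0.686
```

```bash
python3 go.py 0.568 0.0437 0.0225 16.5
```

```text
mm now [-0.2 -0.9  1.5] rotvec [-0.13 -0.    0.03] q6 -0.34 t 16.15 pos [0.5688 0.0442 0.024 ] F [ 0.03 -1.12 -2.83] w 0.686
```

Request:
{"fn": "move_arm", "kwargs": {
  "rows": [
    {"tx": 0,"ty": 0,"tz": 0.003,"ax": 0,"ay": 0,"az": 0,"jaw": 255},
    {"tx": 0,"ty": 0,"tz": 0,"ax": 0,"ay": 0,"az": 0,"jaw": 255}
  ]
}}

```text
time: 16.35
tool_pos: [0.5694, 0.0441, 0.0245]
tool_rot: [-0.001, 0.598, 0.802, -0.001]
contact_force: [0.5, -0.3, -2.2]
gripper_width: 0.688
```

```bash
python3 go.py 0.568 0.0437 0.0225 16.5;python3 - <<'E'
from h import *
from plant import manip
f=manip.grab_frame("scene");pickle.dump(f,open("s8.pkl","wb"))
cv2.imwrite("pics/s8.png",cv2.resize(f["color"][140:270,190:350,::-1],None,fx=4.5,fy=4.5,interpolation=cv2.INTER_CUBIC))
f=manip.grab_frame("wrist")
cv2.imwrite("pics/w8.png",f["color"][:,:,::-1])
E
```

```text
mm now [-0.  -1.5  2. ] rotvec [-0.19 -0.    0.05] q6 -0.34 t 16.35 pos [0.5694 0.0441 0.0245] F [ 0.46 -0.29 -2.16] w 0.688
```

View pics/s8.png

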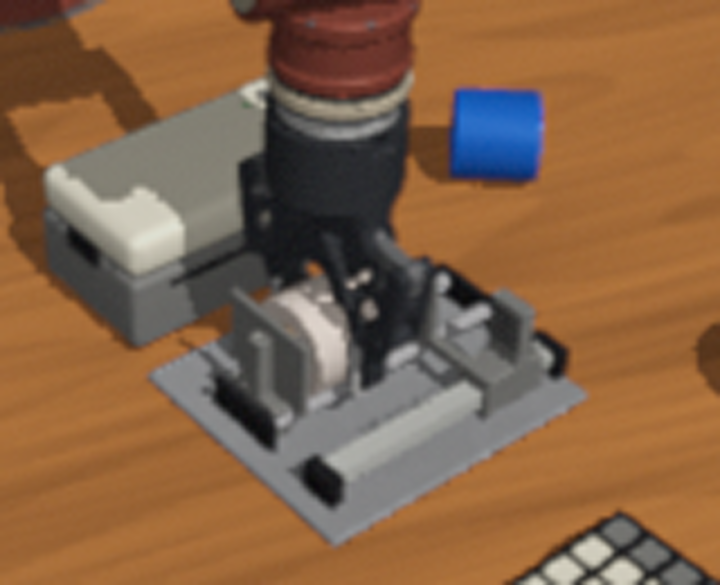

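View pics/w8.png

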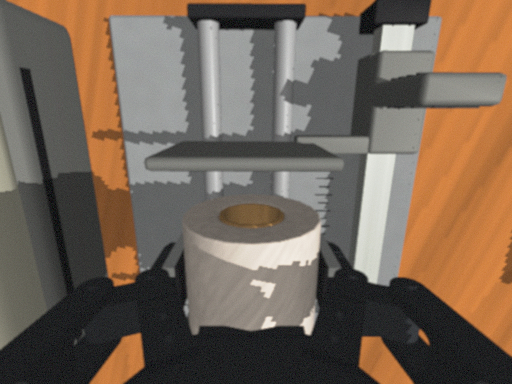

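Request:
{"fn": "move_arm", "kwargs": {
  "rows": [
    {"tx": 0,"ty": -0.001,"tz": 0.002,"ax": -0.1,"ay": 0,"az": 0,"jaw": 255},
    {"tx": 0,"ty": 0,"tz": 0.002,"ax": 0,"ay": 0,"az": 0,"jaw": 255}
  ]
}}

```text
time: 16.65
tool_pos: [0.57, 0.0442, 0.0243]
tool_rot: [-0.0, 0.598, 0.802, -0.0]
contact_force: [-11.4, -0.5, 19.0]
gripper_width: 0.689
```

Request:
{"fn": "move_arm", "kwargs": {
  "rows": [
    {"tx": 0,"ty": 0,"tz": 0.002,"ax": 0,"ay": 0,"az": 0,"jaw": 255}
  ]
}}

```text
time: 16.75
tool_pos: [0.5699, 0.0442, 0.0243]
tool_rot: [-0.001, 0.598, 0.802, -0.001]
contact_force: [-11.1, -0.6, 16.0]
gripper_width: 0.688
```

```bash
python3 go.py 0.568 0.0437 0.0225 16.5
```

```text
mm now [ 0.1 -2.   1.8] rotvec [-0.12 -0.04  0.07] q6 -0.34 t 16.75 pos [0.5699 0.0442 0.0243] F [-11.11  -0.58  16.02] w 0.688
```

The force (-11, 0, +18) N matches contact on the +x roller only, so the roll is about 2–3 mm too far along +x. Lift slightly and shift back.

Request:
{"fn": "move_arm", "kwargs": {
  "rows": [
    {"tx": 0,"ty": -0.003,"tz": -0.002,"ax": 0,"ay": 0,"az": 0,"jaw": 255},
    {"tx": 0,"ty": -0.002,"tz": 0,"ax": 0,"ay": 0,"az": 0,"jaw": 255},
    {"tx": 0,"ty": 0,"tz": 0,"ax": 0,"ay": 0,"az": 0,"jaw": 255}
  ]
}}

```text
time: 17.05
tool_pos: [0.5648, 0.0427, 0.0252]
tool_rot: [-0.001, 0.598, 0.802, -0.0]
contact_force: [0.4, -0.4, -1.9]
gripper_width: 0.685
```

```bash
python3 go.py 0.5675 0.0437 0.0225 16.5
```

```text
mm now [0.2 2.9 2.7] rotvec [-0.08 -0.04  0.07] q6 -0.35 t 17.05 pos [0.5648 0.0427 0.0252] F [ 0.43 -0.38 -1.91] w 0.685
```

Request:
{"fn": "move_arm", "kwargs": {
  "rows": [
    {"tx": 0,"ty": 0.002,"tz": 0.001,"ax": 0,"ay": 0,"az": 0,"jaw": 255},
    {"tx": 0,"ty": 0,"tz": 0.001,"ax": 0,"ay": 0,"az": 0,"jaw": 255},
    {"tx": 0,"ty": 0,"tz": 0,"ax": 0,"ay": 0,"az": 0,"jaw": 255}
  ]
}}

```text
time: 17.35
tool_pos: [0.5673, 0.0434, 0.023]
tool_rot: [-0.0, 0.598, 0.801, -0.0]
contact_force: [-2.1, 0.1, 1.2]
gripper_width: 0.685
```

```bash
python3 go.py 0.5675 0.0437 0.0225 16.5
```

```text
mm now [0.3 0.2 0.5] rotvec [-0.03 -0.04  0.05] q6 -0.34 t 17.35 pos [0.5673 0.0434 0.023 ] F [-2.07  0.07  1.22] w 0.685
```

Request:
{"fn": "move_arm", "kwargs": {
  "rows": [
    {"tx": 0,"ty": -0.0008,"tz": 0.0005,"ax": 0,"ay": 0,"az": 0,"jaw": 255},
    {"tx": 0,"ty": 0,"tz": 0.0008,"ax": 0,"ay": 0,"az": 0,"jaw": 255}
  ]
}}

```text
time: 17.55
tool_pos: [0.5674, 0.0433, 0.023]
tool_rot: [-0.0, 0.598, 0.801, 0.0]
contact_force: [-3.9, -0.3, 8.3]
gripper_width: 0.687
```

```bash
python3 go.py 0.5675 0.0437 0.0225 16.5
```

```text
mm now [0.3 0.2 0.5] rotvec [ 0.03 -0.05  0.04] q6 -0.34 t 17.55 pos [0.5674 0.0433 0.023 ] F [-3.93 -0.29  8.3 ] w 0.687
```

Request:
{"fn": "move_arm", "kwargs": {
  "rows": [
    {"tx": 0,"ty": -0.0005,"tz": 0,"ax": 0,"ay": 0,"az": 0,"jaw": 255},
    {"tx": 0,"ty": 0,"tz": 0,"ax": 0,"ay": 0,"az": 0,"jaw": 60},
    {"tx": 0,"ty": 0,"tz": 0,"ax": 0,"ay": 0,"az": 0,"jaw": 40},
    {"tx": 0,"ty": 0,"tz": 0,"ax": 0,"ay": 0,"az": 0,"jaw": 10},
    {"tx": 0,"ty": 0,"tz": 0,"ax": 0,"ay": 0,"az": 0,"jaw": 0},
    {"tx": 0,"ty": 0,"tz": 0,"ax": 0,"ay": 0,"az": 0,"jaw": 0},
    {"tx": 0,"ty": 0,"tz": 0,"ax": 0,"ay": 0,"az": 0,"jaw": 0}
  ]
}}

```text
time: 18.25
tool_pos: [0.5661, 0.0429, 0.0215]
tool_rot: [-0.0, 0.598, 0.802, -0.0]
contact_force: [-1.6, 1.0, 0.4]
gripper_width: 0.998
```

```bash
python3 go.py 0.5675 0.0437 0.15 16.5;python3 - <<'E'
from h import *
from plant import manip
f=manip.grab_frame("wrist")
cv2.imwrite("pics/w9.png",f["color"][:,:,::-1])
E
```

```text
mm now [   0.4    1.5 -128.5] rotvec [-0.04 -0.04  0.05] q6 -0.34 t 18.25 pos [0.5661 0.0429 0.0215] F [-1.57  0.97  0.36] w 0.998
```

View pics/w9.png

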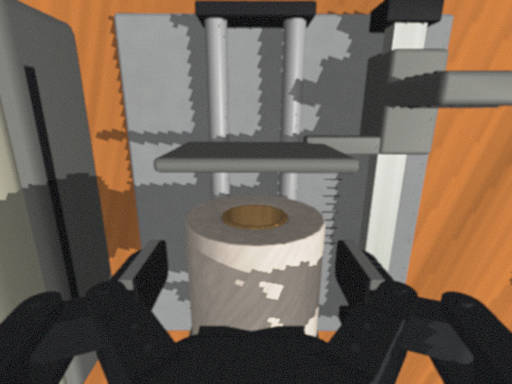

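The roll is seated between the rollers (bore col 255, rollers' midpoint 254) and the fingers are clear. Rising.

Request:
{"fn": "move_arm", "kwargs": {
  "rows": [
    {"tx": 0,"ty": 0,"tz": -0.015,"ax": 0,"ay": 0,"az": 0,"jaw": 0},
    {"tx": 0,"ty": 0,"tz": -0.02,"ax": 0,"ay": 0,"az": 0,"jaw": 0},
    {"tx": 0,"ty": 0,"tz": -0.02,"ax": 0,"ay": 0,"az": 0,"jaw": 0}
  ]
}}

```text
time: 18.6
tool_pos: [0.5634, 0.043, 0.0761]
tool_rot: [-0.004, 0.598, 0.801, -0.002]
contact_force: [1.3, 0.1, -0.6]
gripper_width: 1.001
```

```bash
python3 go.py 0.5675 0.0437 0.15 16.5
```

```text
mm now [ -0.2   3.5 -73.9] rotvec [-0.45 -0.18  0.05] q6 -0.34 t 18.6 pos [0.5634 0.043  0.0761] F [ 1.34  0.08 -0.6 ] w 1.001
```

Request:
{"fn": "move_arm", "kwargs": {
  "rows": [
    {"tx": 0,"ty": 0,"tz": -0.05,"ax": 0,"ay": 0,"az": 0,"jaw": 0},
    {"tx": 0,"ty": 0,"tz": -0.05,"ax": 0,"ay": 0,"az": 0,"jaw": 0},
    {"tx": 0,"ty": 0,"tz": -0.05,"ax": 0,"ay": 0,"az": -8,"jaw": 0},
    {"tx": 0,"ty": 0,"tz": -0.01,"ax": 0,"ay": 0,"az": -8.5,"jaw": 0},
    {"tx": 0,"ty": 0,"tz": 0,"ax": 0,"ay": 0,"az": -8.5,"jaw": 0},
    {"tx": 0,"ty": 0,"tz": 0,"ax": 0,"ay": 0,"az": -8.5,"jaw": 0},
    {"tx": 0,"ty": 0,"tz": 0,"ax": 0,"ay": 0,"az": -8.5,"jaw": 0},
    {"tx": 0,"ty": 0,"tz": 0,"ax": 0,"ay": 0,"az": -8.5,"jaw": 0},
    {"tx": 0,"ty": 0,"tz": 0,"ax": 0,"ay": 0,"az": -8.5,"jaw": 0},
    {"tx": 0,"ty": 0,"tz": 0,"ax": 0,"ay": 0,"az": -8.5,"jaw": 0},
    {"tx": 0,"ty": 0,"tz": 0,"ax": 0,"ay": 0,"az": -8.5,"jaw": 0}
  ]
}}

```text
time: 19.7
tool_pos: [0.5669, 0.043, 0.2623]
tool_rot: [0.008, -0.032, 0.999, -0.001]
contact_force: [0.3, -1.2, -0.2]
gripper_width: 1.0
```

```bash
python3 go.py 0.56 0.055 0.23 106.5
```

```text
mm now [ 6.7 12.5 32.1] rotvec [ -0.21   0.93 -12.89] q6 -1.69 t 19.7 pos [0.5669 0.043  0.2623] F [ 0.33 -1.22 -0.16] w 1.0
```

Request:
{"fn": "move_arm", "kwargs": {
  "rows": [
    {"tx": 0.003,"ty": 0.006,"tz": 0.015,"ax": 0,"ay": 0,"az": -6,"jaw": 0},
    {"tx": 0.003,"ty": 0.006,"tz": 0.01,"ax": 0,"ay": 0.9,"az": -5,"jaw": 0},
    {"tx": 0,"ty": 0,"tz": 0,"ax": 0,"ay": 0,"az": -1,"jaw": 0},
    {"tx": 0,"ty": 0,"tz": 0,"ax": 0,"ay": 0,"az": 0,"jaw": 0},
    {"tx": 0,"ty": 0,"tz": 0,"ax": 0,"ay": 0,"az": 0,"jaw": 0}
  ]
}}

```text
time: 20.2
tool_pos: [0.5608, 0.0541, 0.2438]
tool_rot: [0.004, -0.14, 0.99, -0.003]
contact_force: [0.1, 0.0, 0.4]
gripper_width: 1.002
```

```bash
python3 go.py 0.56 0.055 0.23 106.5;python3 - <<'E'
from h import *
from plant import manip
f=manip.grab_frame("wrist");pickle.dump(f,open("w10.pkl","wb"))
cv2.imwrite("pics/w10.png",f["color"][:,:,::-1])
cv2.imwrite("pics/w10b.png",cv2.resize(f["color"][60:240,170:360,::-1],None,fx=3.3,fy=3.3,interpolation=cv2.INTER_CUBIC))
E
```

```text
mm now [ 0.6  1.2 13.8] rotvec [-0.42  0.45 -0.46] q6 -1.88 t 20.2 pos [0.5608 0.0541 0.2438] F [0.14 0.02 0.35] w 1.002
```

View pics/w10b.png

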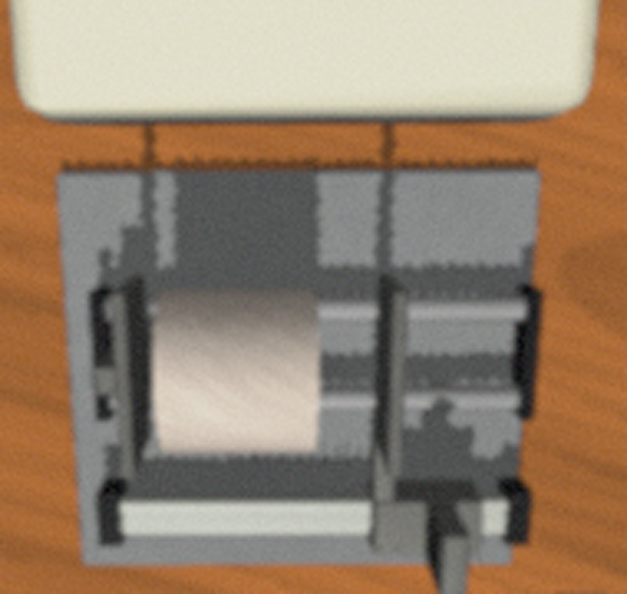

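The roll lies on the rollers with a small gap to the fixed guide. The tab is at crop (453,565). Measuring.

```bash
python3 - <<'E'
from h import *
f=pickle.load(open("w10.pkl","rb"))
P=lambda X,Y,z:onz(f,(170+(X-1.15)/3.3,60+(Y-1.15)/3.3),z)
p=(.5697,.0358,.2887);c,s=np.cos(p[2]),np.sin(p[2])
for n,a in dict(rl=(155,370,.078),rr=(319,370,.078),rtop=(238,290,.05),rbot=(238,453,.05),sg=(389,300,.076),sg2=(377,445,.076),fg=(131,300,.076),fg2=(133,470,.076),tab=(453,560,.074),tabL=(440,540,.074),tabR=(466,540,.074)).items():
    w=P(*a);dx,dy=w[0]-p[0],w[1]-p[1];print(n,w.round(4),"holder mm",round((c*dx+s*dy)*1e3,1),round((-s*dx+c*dy)*1e3,1))
E
```

```text
rl [0.5687 0.0153 0.078 ] holder mm -6.8 -19.4
rr [0.5533 0.0683 0.078 ] holder mm -6.4 35.8
rtop [0.5391 0.035  0.05  ] holder mm -29.6 7.9
rbot [0.5981 0.0513 0.05  ] holder mm 31.7 6.8
sg [0.5247 0.0839 0.076 ] holder mm -29.5 58.9
sg2 [0.5736 0.0956 0.076 ] holder mm 20.8 56.2
fg [0.5483 0.0018 0.076 ] holder mm -30.2 -26.5
fg2 [0.6061 0.0164 0.076 ] holder mm 29.3 -28.9
tab [0.608  0.1358 0.074 ] holder mm 65.2 84.9
tabL [0.6019 0.1287 0.074 ] holder mm 57.3 79.9
tabR [0.5993 0.1377 0.074 ] holder mm 57.4 89.2
```

```bash
python3 go.py 0.6112 0.1373 0.12 106.5
```

```text
mm now [-70.3  67.  124.1] rotvec [-0.43  0.48 -0.45] q6 -1.88 t 20.25 pos [0.5609 0.054  0.244 ] F [ 0.78 -0.01  0.87] w 1.0
```

Request:
{"fn": "move_arm", "kwargs": {
  "rows": [
    {"tx": -0.01,"ty": 0.03,"tz": 0.01,"ax": -0.4,"ay": 0.5,"az": -0.5,"jaw": 0},
    {"tx": -0.01,"ty": 0.03,"tz": 0.02,"ax": 0,"ay": 0,"az": 0,"jaw": 0},
    {"tx": -0.005,"ty": 0.02,"tz": 0.03,"ax": 0,"ay": 0,"az": 0,"jaw": 0},
    {"tx": 0,"ty": 0.01,"tz": 0.03,"ax": 0,"ay": 0,"az": 0,"jaw": 0},
    {"tx": 0,"ty": 0,"tz": 0.02,"ax": 0,"ay": 0,"az": 0,"jaw": 0},
    {"tx": 0,"ty": 0,"tz": 0,"ax": 0,"ay": 0,"az": 0,"jaw": 0},
    {"tx": 0,"ty": 0,"tz": 0,"ax": 0,"ay": 0,"az": 0,"jaw": 0}
  ]
}}

```text
time: 20.95
tool_pos: [0.5651, 0.1494, 0.1382]
tool_rot: [0.006, -0.14, 0.99, -0.001]
contact_force: [0.3, -0.3, 0.9]
gripper_width: 0.996
```

```bash
python3 go.py 0.6112 0.1373 0.12 106.5
```

```text
mm now [-40.7 -24.3  18.7] rotvec [-0.2   0.69 -0.43] q6 -1.72 t 20.95 pos [0.5651 0.1494 0.1382] F [ 0.27 -0.27  0.85] w 0.996
```

Request:
{"fn": "move_arm", "kwargs": {
  "rows": [
    {"tx": -0.02,"ty": -0.012,"tz": 0,"ax": -0.2,"ay": 0.7,"az": -0.4,"jaw": 0},
    {"tx": -0.015,"ty": -0.01,"tz": 0.01,"ax": 0,"ay": 0,"az": 0,"jaw": 0},
    {"tx": -0.006,"ty": -0.002,"tz": 0.008,"ax": 0,"ay": 0,"az": 0,"jaw": 0},
    {"tx": 0,"ty": 0,"tz": 0,"ax": 0,"ay": 0,"az": 0,"jaw": 0},
    {"tx": 0,"ty": 0,"tz": 0,"ax": 0,"ay": 0,"az": 0,"jaw": 0}
  ]
}}

```text
time: 21.45
tool_pos: [0.6164, 0.1366, 0.1283]
tool_rot: [0.005, -0.142, 0.99, -0.0]
contact_force: [0.1, 0.6, 0.2]
gripper_width: 0.997
```

```bash
python3 go.py 0.6112 0.1373 0.043 106.5
```

```text
mm now [ 5.6  2.2 85.2] rotvec [-0.09  0.56 -0.19] q6 -1.76 t 21.45 pos [0.6164 0.1366 0.1283] F [0.11 0.59 0.2 ] w 0.997
```

Request:
{"fn": "move_arm", "kwargs": {
  "rows": [
    {"tx": 0.006,"ty": 0.002,"tz": 0.015,"ax": 0,"ay": 0.7,"az": -0.2,"jaw": 0},
    {"tx": 0.002,"ty": 0,"tz": 0.02,"ax": 0,"ay": 0.3,"az": 0,"jaw": 0},
    {"tx": 0.001,"ty": 0,"tz": 0.015,"ax": 0,"ay": 0.2,"az": 0,"jaw": 0},
    {"tx": 0,"ty": 0,"tz": 0,"ax": 0,"ay": 0,"az": 0,"jaw": 0},
    {"tx": 0,"ty": 0,"tz": 0,"ax": 0,"ay": 0,"az": 0,"jaw": 0}
  ]
}}

```text
time: 21.95
tool_pos: [0.6038, 0.1365, 0.0737]
tool_rot: [-0.007, -0.144, 0.99, -0.002]
contact_force: [-0.1, -0.2, 0.8]
gripper_width: 1.004
```

```bash
python3 go.py 0.6112 0.1373 0.043 106.5
```

```text
mm now [-7.7 -1.3 30.6] rotvec [-0.06 -0.85  0.07] q6 -1.75 t 21.95 pos [0.6038 0.1365 0.0737] F [-0.09 -0.17  0.76] w 1.004
```

Request:
{"fn": "move_arm", "kwargs": {
  "rows": [
    {"tx": -0.005,"ty": -0.001,"tz": 0.002,"ax": 0,"ay": -0.8,"az": 0,"jaw": 0},
    {"tx": -0.002,"ty": 0,"tz": 0.008,"ax": 0,"ay": 0,"az": 0,"jaw": 0},
    {"tx": 0,"ty": 0,"tz": 0.008,"ax": 0,"ay": 0,"az": 0,"jaw": 0},
    {"tx": 0,"ty": 0,"tz": 0.005,"ax": 0,"ay": 0,"az": 0,"jaw": 0},
    {"tx": 0,"ty": 0,"tz": 0,"ax": 0,"ay": 0,"az": 0,"jaw": 0}
  ]
}}

```text
time: 22.45
tool_pos: [0.6122, 0.1377, 0.0495]
tool_rot: [0.001, -0.144, 0.99, -0.001]
contact_force: [-0.8, 0.7, 0.9]
gripper_width: 1.002
```

```bash
python3 go.py 0.6112 0.1373 0.043 106.5
```

```text
mm now [ 1.1 -0.1  6.5] rotvec [-0.08  0.12  0.07] q6 -1.76 t 22.45 pos [0.6122 0.1377 0.0495] F [-0.79  0.69  0.87] w 1.002
```

Request:
{"fn": "move_arm", "kwargs": {
  "rows": [
    {"tx": 0.001,"ty": 0,"tz": 0.004,"ax": 0,"ay": 0.1,"az": 0.1,"jaw": 0},
    {"tx": 0,"ty": 0,"tz": 0.002,"ax": 0,"ay": 0,"az": 0,"jaw": 100},
    {"tx": 0,"ty": 0,"tz": 0,"ax": 0,"ay": 0,"az": 0,"jaw": 150},
    {"tx": 0,"ty": 0,"tz": 0,"ax": 0,"ay": 0,"az": 0,"jaw": 180},
    {"tx": 0,"ty": 0,"tz": 0,"ax": 0,"ay": 0,"az": 0,"jaw": 200}
  ]
}}

```text
time: 22.95
tool_pos: [0.6116, 0.1375, 0.0434]
tool_rot: [0.001, -0.143, 0.99, -0.001]
contact_force: [-0.3, 0.9, 0.5]
gripper_width: 0.335
```

```bash
python3 go.py 0.6112 0.1373 0.043 106.5;python3 - <<'E'
from h import *
from plant import manip
f=manip.grab_frame("wrist")
cv2.imwrite("pics/w11.png",f["color"][:,:,::-1])
E
```

```text
mm now [ 0.4 -0.   0.4] rotvec [-0.09  0.05 -0.04] q6 -1.75 t 22.95 pos [0.6116 0.1375 0.0434] F [-0.3   0.94  0.51] w 0.335
```

View pics/w11.png

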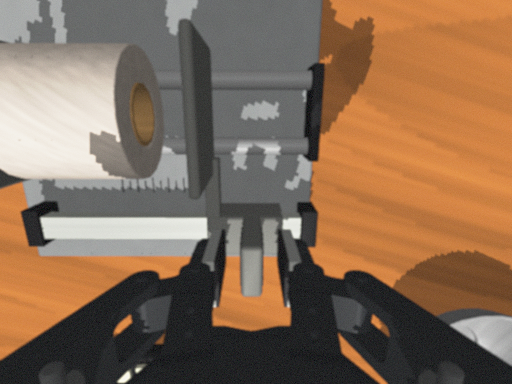

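The tab is centred between the closing fingers at (251,270). Pinching it.

Request:
{"fn": "move_arm", "kwargs": {
  "rows": [
    {"tx": 0,"ty": 0,"tz": 0,"ax": 0,"ay": 0,"az": 0,"jaw": 215},
    {"tx": 0,"ty": 0,"tz": 0,"ax": 0,"ay": 0,"az": 0,"jaw": 230},
    {"tx": 0,"ty": 0,"tz": 0,"ax": 0,"ay": 0,"az": 0,"jaw": 255},
    {"tx": 0,"ty": 0,"tz": 0,"ax": 0,"ay": 0,"az": 0,"jaw": 255},
    {"tx": 0,"ty": -0.003,"tz": 0,"ax": 0,"ay": 0,"az": 0,"jaw": 255},
    {"tx": 0,"ty": -0.004,"tz": 0,"ax": 0,"ay": 0,"az": 0,"jaw": 255},
    {"tx": 0,"ty": -0.004,"tz": 0,"ax": 0,"ay": 0,"az": 0,"jaw": 255},
    {"tx": 0,"ty": -0.004,"tz": 0,"ax": 0,"ay": 0,"az": 0,"jaw": 255}
  ]
}}

```text
time: 23.8
tool_pos: [0.6157, 0.1243, 0.044]
tool_rot: [0.001, -0.143, 0.99, 0.001]
contact_force: [-1.0, 2.1, 0.6]
gripper_width: 0.104
```

```bash
cat > st.py <<'E'
from plant import manip;import numpy as np
s=manip.state();p=s['tool_pos'];dx,dy=p[0]-.5697,p[1]-.0358;c,n=np.cos(.2887),np.sin(.2887)
F=s['contact_force'];print("t",round(s['time'],2),"holder mm",((c*dx+n*dy)*1e3).round(2),((-n*dx+c*dy)*1e3).round(2),"z",p[2].round(4),"Fx,Fy holder",(c*F[0]+n*F[1]).round(2),(-n*F[0]+c*F[1]).round(2),"Fz",F[2].round(2),"T",s['ft_torque'].round(3),"w",round(s['gripper_width'],3))
E
python3 st.py; python3 go.py 0.6 0.1 0.043 106.54
```

```text
t 23.8 holder mm 69.26 71.76 z 0.044 Fx,Fy holder -0.34 2.29 Fz 0.61 T [0.462 0.155 0.005] w 0.104
mm now [ 21.9 -18.9   0.9] rotvec [ 0.13  0.08 -0.05] q6 -1.78 t 23.8 pos [0.6157 0.1243 0.044 ] F [-0.98  2.1   0.61] w 0.104
```

Request:
{"fn": "move_arm", "kwargs": {
  "rows": [
    {"tx": 0,"ty": -0.004,"tz": 0,"ax": 0,"ay": 0,"az": 0,"jaw": 255},
    {"tx": 0,"ty": -0.003,"tz": 0,"ax": 0,"ay": 0,"az": 0,"jaw": 255},
    {"tx": 0,"ty": -0.002,"tz": 0,"ax": 0,"ay": 0,"az": 0,"jaw": 255}
  ]
}}

```text
time: 24.1
tool_pos: [0.6185, 0.1145, 0.044]
tool_rot: [0.0, -0.143, 0.99, 0.001]
contact_force: [-0.9, 2.8, 0.4]
gripper_width: 0.109
```

```bash
python3 st.py
```

```text
t 24.1 holder mm 69.25 61.58 z 0.044 Fx,Fy holder -0.07 2.98 Fz 0.41 T [ 0.443  0.107 -0.02 ] w 0.109
```

Request:
{"fn": "move_arm", "kwargs": {
  "rows": [
    {"tx": 0,"ty": -0.0015,"tz": 0,"ax": 0,"ay": 0,"az": 0,"jaw": 255},
    {"tx": 0,"ty": -0.0015,"tz": 0,"ax": 0,"ay": 0,"az": 0,"jaw": 255}
  ]
}}

```text
time: 24.3
tool_pos: [0.6194, 0.1118, 0.044]
tool_rot: [0.0, -0.143, 0.99, 0.002]
contact_force: [-2.1, 3.8, 1.3]
gripper_width: 0.106
```

```bash
python3 st.py
```

```text
t 24.3 holder mm 69.28 58.65 z 0.044 Fx,Fy holder -0.94 4.21 Fz 1.34 T [ 0.58   0.246 -0.031] w 0.106
```

Request:
{"fn": "move_arm", "kwargs": {
  "rows": [
    {"tx": 0,"ty": -0.001,"tz": 0,"ax": 0,"ay": 0,"az": 0,"jaw": 255},
    {"tx": 0,"ty": -0.001,"tz": 0,"ax": 0,"ay": 0,"az": 0,"jaw": 255}
  ]
}}

```text
time: 24.5
tool_pos: [0.6199, 0.11, 0.044]
tool_rot: [0.0, -0.143, 0.99, 0.002]
contact_force: [-1.4, 3.7, 0.3]
gripper_width: 0.104
```

```bash
python3 st.py;python3 go.py 0.6 0.1 0.043 106.54
```

```text
t 24.5 holder mm 69.27 56.86 z 0.044 Fx,Fy holder -0.33 3.93 Fz 0.3 T [ 0.546  0.236 -0.084] w 0.104
mm now [21.9 -4.   0.9] rotvec [ 0.25  0.08 -0.13] q6 -1.8 t 24.5 pos [0.6199 0.11   0.044 ] F [-1.44  3.67  0.3 ] w 0.104
```

Pushing force is about 3.9 N, which is guide friction plus roll drag. Now smaller steps.

Request:
{"fn": "move_arm", "kwargs": {
  "rows": [
    {"tx": 0,"ty": -0.0008,"tz": 0,"ax": 0,"ay": 0,"az": 0,"jaw": 255}
  ]
}}

```text
time: 24.6
tool_pos: [0.6201, 0.1093, 0.044]
tool_rot: [0.0, -0.143, 0.99, 0.002]
contact_force: [-1.3, 3.5, 1.4]
gripper_width: 0.104
```

Request:
{"fn": "move_arm", "kwargs": {
  "rows": [
    {"tx": 0,"ty": -0.0008,"tz": 0,"ax": 0,"ay": 0,"az": 0,"jaw": 255}
  ]
}}

```text
time: 24.7
tool_pos: [0.6203, 0.1085, 0.044]
tool_rot: [0.0, -0.143, 0.99, 0.002]
contact_force: [-0.6, 2.6, 0.8]
gripper_width: 0.109
```

```bash
python3 st.py
```

```text
t 24.7 holder mm 69.24 55.32 z 0.044 Fx,Fy holder 0.19 2.68 Fz 0.8 T [ 0.582  0.223 -0.084] w 0.109
```

Request:
{"fn": "move_arm", "kwargs": {
  "rows": [
    {"tx": 0,"ty": -0.0006,"tz": 0,"ax": 0,"ay": 0,"az": 0,"jaw": 255}
  ]
}}

```text
time: 24.8
tool_pos: [0.6205, 0.108, 0.044]
tool_rot: [0.0, -0.143, 0.99, 0.002]
contact_force: [-0.9, 3.9, 0.3]
gripper_width: 0.111
```

```bash
python3 st.py
```

```text
t 24.8 holder mm 69.25 54.74 z 0.044 Fx,Fy holder 0.27 4.0 Fz 0.34 T [ 0.59   0.215 -0.098] w 0.111
```

Request:
{"fn": "move_arm", "kwargs": {
  "rows": [
    {"tx": 0,"ty": -0.0005,"tz": 0,"ax": 0,"ay": 0,"az": 0,"jaw": 255}
  ]
}}

```text
time: 24.9
tool_pos: [0.6206, 0.1075, 0.044]
tool_rot: [0.0, -0.143, 0.99, 0.002]
contact_force: [-1.2, 4.2, 1.5]
gripper_width: 0.109
```

```bash
python3 st.py
```

```text
t 24.9 holder mm 69.24 54.22 z 0.044 Fx,Fy holder 0.06 4.4 Fz 1.55 T [ 0.586  0.238 -0.131] w 0.109
```

Request:
{"fn": "move_arm", "kwargs": {
  "rows": [
    {"tx": 0,"ty": -0.0005,"tz": 0,"ax": 0,"ay": 0,"az": 0,"jaw": 255}
  ]
}}

```text
time: 25.0
tool_pos: [0.6208, 0.107, 0.044]
tool_rot: [0.0, -0.143, 0.99, 0.002]
contact_force: [-1.2, 3.6, 0.8]
gripper_width: 0.107
```

```bash
python3 st.py
```

```text
t 25.0 holder mm 69.27 53.73 z 0.044 Fx,Fy holder -0.16 3.77 Fz 0.82 T [ 0.582  0.207 -0.068] w 0.107
```

Request:
{"fn": "move_arm", "kwargs": {
  "rows": [
    {"tx": 0,"ty": -0.0005,"tz": 0,"ax": 0,"ay": 0,"az": 0,"jaw": 255}
  ]
}}

```text
time: 25.1
tool_pos: [0.6209, 0.1065, 0.044]
tool_rot: [0.0, -0.143, 0.99, 0.002]
contact_force: [-1.1, 2.5, 1.1]
gripper_width: 0.105
```

```bash
python3 st.py
```

```text
t 25.1 holder mm 69.26 53.2 z 0.044 Fx,Fy holder -0.34 2.7 Fz 1.1 T [ 0.583  0.193 -0.106] w 0.105
```

Request:
{"fn": "move_arm", "kwargs": {
  "rows": [
    {"tx": 0,"ty": -0.0004,"tz": 0,"ax": 0,"ay": 0,"az": 0,"jaw": 255}
  ]
}}

```text
time: 25.2
tool_pos: [0.621, 0.1064, 0.044]
tool_rot: [0.0, -0.143, 0.99, 0.003]
contact_force: [-0.8, 5.9, 1.7]
gripper_width: 0.107
```

```bash
python3 st.py
```

```text
t 25.2 holder mm 69.29 53.07 z 0.044 Fx,Fy holder 0.92 5.93 Fz 1.67 T [ 0.785  0.251 -0.123] w 0.107
```

Request:
{"fn": "move_arm", "kwargs": {
  "rows": [
    {"tx": 0,"ty": -0.0004,"tz": 0,"ax": 0,"ay": 0,"az": 0,"jaw": 255}
  ]
}}

```text
time: 25.3
tool_pos: [0.621, 0.1064, 0.044]
tool_rot: [0.0, -0.143, 0.99, 0.003]
contact_force: [-1.3, 5.5, -0.2]
gripper_width: 0.106
```

```bash
python3 st.py
```

```text
t 25.3 holder mm 69.27 53.09 z 0.044 Fx,Fy holder 0.33 5.62 Fz -0.21 T [ 0.732  0.24  -0.198] w 0.106
```

Request:
{"fn": "move_arm", "kwargs": {
  "rows": [
    {"tx": 0,"ty": -0.0004,"tz": 0,"ax": 0,"ay": 0,"az": 0,"jaw": 255}
  ]
}}

```text
time: 25.4
tool_pos: [0.621, 0.1064, 0.044]
tool_rot: [0.0, -0.143, 0.99, 0.004]
contact_force: [-1.2, 5.5, 0.8]
gripper_width: 0.106
```

```bash
python3 st.py
```

```text
t 25.4 holder mm 69.28 53.05 z 0.044 Fx,Fy holder 0.44 5.63 Fz 0.82 T [ 0.743  0.205 -0.175] w 0.106
```

Nipped: the guide stopped at 53.1 mm (expected 53.5) and the force rose to 5.6 N. Firming up slightly for margin on the fixed guide, then checking tilt.

Request:
{"fn": "move_arm", "kwargs": {
  "rows": [
    {"tx": 0,"ty": -0.0006,"tz": 0,"ax": 0,"ay": 0,"az": 0,"jaw": 255},
    {"tx": 0,"ty": -0.0006,"tz": 0,"ax": 0,"ay": 0,"az": 0,"jaw": 255}
  ]
}}

```text
time: 25.6
tool_pos: [0.6211, 0.1064, 0.044]
tool_rot: [0.0, -0.142, 0.99, 0.005]
contact_force: [-1.2, 6.4, 1.2]
gripper_width: 0.106
```

```bash
python3 st.py;python3 go.py 0.6 0.1 0.043 106.54;python3 - <<'E'
from h import *
from plant import manip
f=manip.grab_frame("wrist");pickle.dump(f,open("w12.pkl","wb"))
cv2.imwrite("pics/w12.png",f["color"][:,:,::-1])
E
```

```text
t 25.6 holder mm 69.35 53.02 z 0.044 Fx,Fy holder 0.72 6.51 Fz 1.25 T [ 0.729  0.27  -0.245] w 0.106
mm now [22.  -0.2  1. ] rotvec [ 0.53  0.08 -0.18] q6 -1.81 t 25.6 pos [0.6211 0.1064 0.044 ] F [-1.16  6.44  1.25] w 0.106
```

View pics/w12.png

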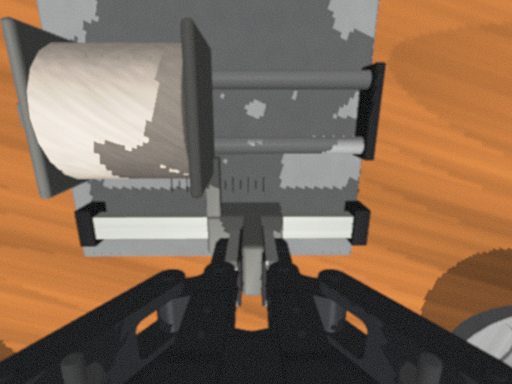

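Request:
{"fn": "move_arm", "kwargs": {
  "rows": [
    {"tx": 0,"ty": -0.0009,"tz": 0,"ax": 0,"ay": 0,"az": -0.1,"jaw": 255},
    {"tx": 0,"ty": -0.0009,"tz": 0,"ax": 0,"ay": 0,"az": -0.1,"jaw": 255}
  ]
}}

```text
time: 25.85
tool_pos: [0.6211, 0.1064, 0.044]
tool_rot: [-0.0, -0.143, 0.99, 0.006]
contact_force: [-2.2, 7.6, 2.5]
gripper_width: 0.106
```

```bash
python3 st.py;python3 go.py 0.6 0.1 0.043 106.54
```

```text
t 25.85 holder mm 69.33 53.01 z 0.044 Fx,Fy holder 0.05 7.92 Fz 2.53 T [ 0.812  0.324 -0.351] w 0.106
mm now [22.  -0.1  1. ] rotvec [ 0.73  0.07 -0.04] q6 -1.82 t 25.85 pos [0.6211 0.1064 0.044 ] F [-2.21  7.6   2.53] w 0.106
```

Request:
{"fn": "move_arm", "kwargs": {
  "rows": [
    {"tx": 0,"ty": -0.0009,"tz": 0,"ax": 0,"ay": 0,"az": 0,"jaw": 255},
    {"tx": 0,"ty": -0.0009,"tz": 0,"ax": 0,"ay": 0,"az": 0,"jaw": 255}
  ]
}}

```text
time: 26.05
tool_pos: [0.6211, 0.1063, 0.0441]
tool_rot: [-0.001, -0.143, 0.99, 0.008]
contact_force: [-2.0, 6.9, 1.4]
gripper_width: 0.104
```

```bash
python3 st.py
```

```text
t 26.05 holder mm 69.38 52.98 z 0.0441 Fx,Fy holder 0.01 7.2 Fz 1.43 T [ 0.704  0.295 -0.431] w 0.104
```

Request:
{"fn": "move_arm", "kwargs": {
  "rows": [
    {"tx": 0,"ty": 0,"tz": 0,"ax": 0,"ay": 0,"az": 0,"jaw": 255},
    {"tx": 0,"ty": 0,"tz": 0,"ax": 0,"ay": 0,"az": 0,"jaw": 220},
    {"tx": 0,"ty": 0,"tz": 0,"ax": 0,"ay": 0,"az": 0,"jaw": 200},
    {"tx": 0,"ty": 0,"tz": 0,"ax": 0,"ay": 0,"az": 0,"jaw": 150},
    {"tx": 0,"ty": 0,"tz": 0,"ax": 0,"ay": 0,"az": 0,"jaw": 130},
    {"tx": 0,"ty": 0,"tz": 0,"ax": 0,"ay": 0,"az": 0,"jaw": 130}
  ]
}}

```text
time: 26.65
tool_pos: [0.622, 0.1033, 0.044]
tool_rot: [-0.0, -0.143, 0.99, 0.005]
contact_force: [-0.1, -0.9, 0.1]
gripper_width: 0.49
```

```bash
python3 st.py;python3 - <<'E'
from h import *
from plant import manip
f=manip.grab_frame("wrist");pickle.dump(f,open("w13.pkl","wb"))
cv2.imwrite("pics/w13.png",f["color"][:,:,::-1])
E
```

```text
t 26.65 holder mm 69.37 49.85 z 0.044 Fx,Fy holder -0.38 -0.86 Fz 0.11 T [ 0.031 -0.013  0.018] w 0.49
```

View pics/w13.png

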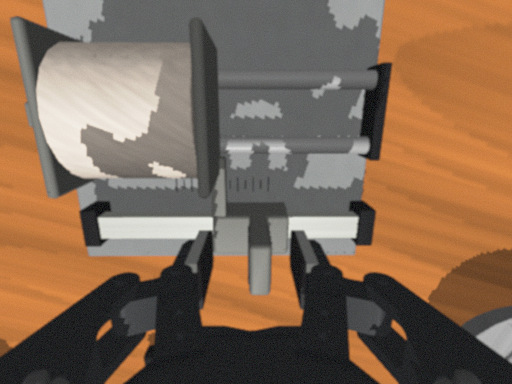

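Released. The tab at (260,270) is free of both fingers and the roll is snug between the guides. Retreating upward.

Request:
{"fn": "move_arm", "kwargs": {
  "rows": [
    {"tx": 0,"ty": 0.002,"tz": 0,"ax": -0.6,"ay": 0,"az": 0,"jaw": 60},
    {"tx": 0,"ty": 0,"tz": 0,"ax": 0,"ay": 0,"az": 0,"jaw": 60},
    {"tx": 0,"ty": 0,"tz": -0.015,"ax": 0,"ay": 0,"az": 0,"jaw": 60},
    {"tx": 0,"ty": 0,"tz": -0.02,"ax": 0,"ay": 0,"az": 0,"jaw": 60},
    {"tx": 0,"ty": 0,"tz": -0.03,"ax": 0,"ay": 0,"az": 0,"jaw": 60},
    {"tx": 0,"ty": 0,"tz": -0.04,"ax": 0,"ay": 0,"az": 0,"jaw": 60},
    {"tx": 0.02,"ty": 0,"tz": -0.04,"ax": 0,"ay": 0,"az": 0,"jaw": 60},
    {"tx": 0.03,"ty": -0.01,"tz": -0.02,"ax": 0,"ay": 0,"az": 0,"jaw": 0},
    {"tx": 0,"ty": 0,"tz": 0,"ax": 0,"ay": 0,"az": 0,"jaw": 0},
    {"tx": 0,"ty": 0,"tz": 0,"ax": 0,"ay": 0,"az": 0,"jaw": 0}
  ]
}}

```text
time: 27.7
tool_pos: [0.5767, 0.0774, 0.2233]
tool_rot: [0.002, -0.144, 0.99, 0.01]
contact_force: [0.5, 0.5, -1.3]
gripper_width: 1.003
```

```bash
python3 st.py;python3 - <<'E'
from h import *
from plant import manip
f=manip.grab_frame("wrist");pickle.dump(f,open("w14.pkl","wb"))
cv2.imwrite("pics/w14.png",f["color"][:,:,::-1])
cv2.imwrite("pics/w14b.png",cv2.resize(f["color"][60:240,170:360,::-1],None,fx=3.3,fy=3.3,interpolation=cv2.INTER_CUBIC))
f=manip.grab_frame("top");cv2.imwrite("pics/t14.png",f["color"][:,:,::-1])
E
```

```text
t 27.7 holder mm 18.53 37.89 z 0.2233 Fx,Fy holder 0.65 0.35 Fz -1.3 T [-0.032  0.028  0.004] w 1.003
```

View pics/w14b.png

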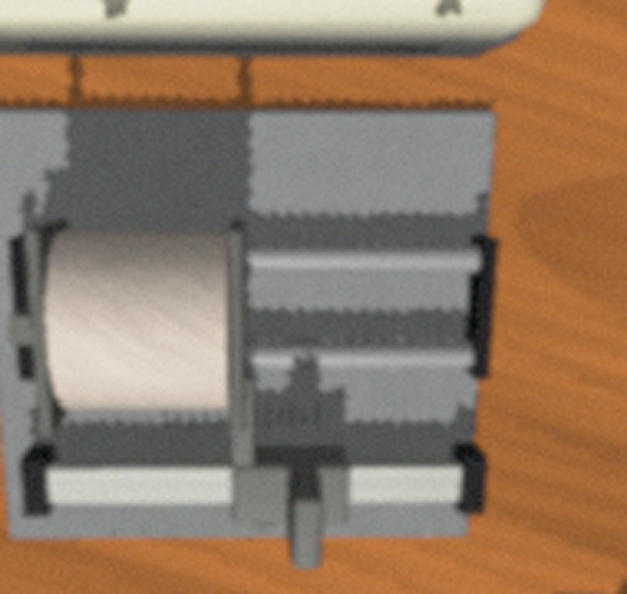

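View pics/t14.png

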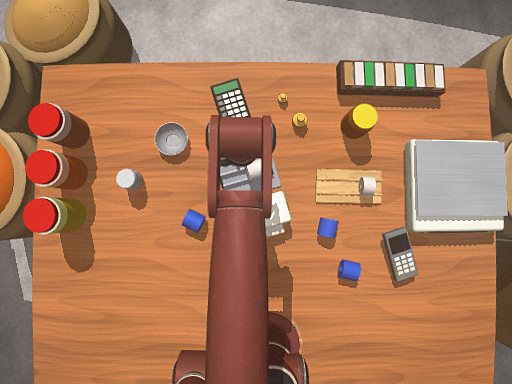

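The roll sits flush between both guides, and the narrow roll (367,186) and bystanders look unmoved. One last measurement before handing in.

```bash
python3 - <<'E'
from h import *
f=pickle.load(open("w14.pkl","rb"))
P=lambda X,Y,z:onz(f,(170+(X-1.15)/3.3,60+(Y-1.15)/3.3),z)
p=(.5697,.0358,.2887);c,s=np.cos(p[2]),np.sin(p[2])
for n,a in dict(rl=(46,325,.078),rr=(230,325,.078),rtop=(140,233,.05),rbot=(140,410,.05),sgA=(230,230,.076),sgB=(233,460,.076),fgA=(40,232,.076),fgB=(51,440,.076),tab=(305,535,.074)).items():
    w=P(*a);dx,dy=w[0]-p[0],w[1]-p[1];print(n,"holder mm",round((c*dx+s*dy)*1e3,1),round((-s*dx+c*dy)*1e3,1))
E
```

```text
rl holder mm -3.9 -28.0
rr holder mm -3.7 28.7
rtop holder mm -29.5 -1.2
rbot holder mm 30.9 -3.6
sgA holder mm -32.3 29.1
sgB holder mm 40.9 29.1
fgA holder mm -31.9 -28.2
fgB holder mm 33.7 -29.4
tab holder mm 68.3 52.9
```

```bash
python3 -c "
from plant import manip
print(manip.job_done())"
```

```text
the job is handed in; nothing more can be done
None
```

The wide roll is loaded in the holder and the job is handed in at about 28 s. `job_done` reports no verdict, so what follows rests on my own checks.

**What I did:**
- I pinched the guide's tab and slid it open about 50 mm.
- I lifted the wide roll across its diameter and laid it on both rollers. The first touch landed on the far roller only, so I lifted slightly, shifted the roll back and set it down again.
- I pinched the tab again and slid the guide up in sub-millimetre steps until the roll was nipped. I then let go and backed off.

**Last checks:**
- **Nip force:** The wrist force rose from about 3.7 N while sliding to 7–8 N at the nip. That leaves roughly 4–6 N on the roll at the sliding guide and about 3.5–4 N at the fixed one. These are inferred from wrist force and torque, not measured directly.
- **Roll position:** In the last wrist picture the roll lies on the rollers within about 1 mm of its seat. Its ends are at -28.0 and +28.7 mm, against guide faces at about -28.8 and +29.1 mm, so no slack is visible.
- **Guide:** It looks square: the face reads +29.1 mm at both ends.
- **Other objects:** In the top view the narrow roll and the other things on the counter look unmoved. The robot is clear of everything.

**Uncertain:** My picture measurement of the final gap is 57–58.5 mm, good only to about 1 mm. It therefore cannot by itself confirm the 57.5 mm limit. The firm stop against the roll is what I relied on instead.

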